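# Turn the bench splitter's chisel round to its fresh edge

## Robot

A 6-joint arm with a two-finger parallel gripper is mounted at the origin on a cart in front of the work surface, level with it; the furniture and walls round the work are solid. World frame = base frame: x ahead of the robot, y to its left, z up, the work surface at z = 0. Lengths are in m, angles in degrees, forces in N, time in s.
With the tool pointing down it reaches from about 0.225 to 0.725 m from the base axis. Payload 3.1 kg.
Tool frame: the origin (TCP) lies between the finger pads; the fingertips stand 11 mm ahead of it and the grasp point (between the pads) lies 8 mm behind it; z points along the fingers, y is the line along which they close (so a half turn about z gives the same grasp; the last joint's range is limited). The gripper opens to 85 mm and grips with 20 to 120 N. Pads are 22 mm wide; open, the fingers measure 114 mm over their backs; the gripper's body (76 mm by 85 mm) begins 54 mm behind the grasp point. The pads swing forward as they close: fully open they stand 13 mm farther back than shut.
Start: joints at [-72.181, 2.75, 5.684, 92.934, 0, 82.678], TCP at [0.223, -0.475, 0.242] pointing down, gripper open.
Joint ranges: [-166.93, 166.93], [-56.73, 111.36], [-69.38, 81.34], [-121.58, 131.49], [-85.45, 84.26], [-180, 180]. Speed limits (degrees/s): [159.86, 159.86, 180, 180, 180, 180].

## Interface

Orientations are given as a 3x3 rotation matrix whose columns are the frame's x, y, z axes.
In Python, from cell import * gives the robot as it stands.
- The arm moves only by the tool servo_tool, never from a script. Its argument "increments" is a list that holds one entry, the list of rows, each a list of 7 numbers: the opening, from -1 (shut) to 1 (fully open), then the shift along the tool's x, y, z in mm, then the turn, a rotation vector about the tool's x, y, z in rad. In form: [[[jaw, x, y, z, ax, ay, az], ...]]. A call has 1 to 8 rows; each row shifts and turns the commanded pose from where the row before left it, along the tool's axes as they then stand; what a row does not reach is not made up. A row lasts 1/10 s, in which the tool goes at most 50 mm and 8.59 degrees, less where a joint would pass 70% of its speed; a pose out of reach is approached as far as the arm can. A call is refused whole if a number of a shift passes 50 or a number of a turn 0.15, either way. A call with a gripper value outside its range is refused whole. The fingers move at their own pace and stop on an object; the grip force is fixed at half the most. Time passes only in rows, so rows that do not move let the fingers close. It gives the time, the measured TCP pose, the force, the opening and the grip force at its end, in the units of the state.
- state(): the state, without advancing time (a new reading comes with each control period).
- get_image(name): name is "side" or "top" or "wrist"; returns a dict with "pixels" (400x640x3 uint8, red, green, blue), "z_map" (400x640 float32, m along the optical axis (not along the pixel's ray), 0 where there is no reading), "K" (3x3 intrinsics, pixels), "R" (3x3) and "t" (3): a world point X has camera coordinates R X + t; the wrist camera has in their place "mount" (4x4, takes a point from camera to tool coordinates, whose origin is the TCP and whose axes are the flange's). Camera axes: x right, y down, z forward; pixel columns grow to the right and rows downward; lengths in m; the calibration is good to about 2 mm. A picture is of the moment at which its call begins: read the wrist's pose just before it.
- job_done(): hands the job in; it is judged then, once.
The state is a dict: "t": time; "qpos": joint angles; "dq": joint speeds; "tau": joint torques, N m; "position": TCP position; "orientation": TCP orientation; "wrist_force": force on the tool from outside, world axes, zero at the start; "wrist_torque": the same for the moment, N m; "finger_gap": finger opening in m; "grip_force": force on a finger pad.
Only numpy, scipy, OpenCV 4.12 (cv2) and the standard library are available. Lean on these libraries where they do the work, as an engineer would, in place of code of your own. Each camera call takes 0.05 s, during which the arm holds its last target. There are 200 camera calls.

## Task

The end of the bench splitter's double-ended chisel that sticks out is worn blunt. Squeeze the ball-lock pin's button against its flange to free the pin and draw it, pull the chisel out of the block, turn it end for end so that its fresh sharp edge faces out, and push it fully home against the block's mouth. Then, with the button held in, put the pin back through block and chisel up to its shoulder and let the button spring out so that it locks; do not shift the cartridge, the can, the spray bottle or the cap standing round the work.

Things in the scene. Friction and masses are not known exactly. Their poses are not given: they have to be found in the camera images.
- splitter: bench splitter, fixed on the worktop: grey iron block on a dark base plate 92 x 150 x 12 mm (x, y, z). Origin under the plate's middle, z up, -x side facing the robot. The block spans x -24 to +24 (its cap to +-25), y -54 to +54, top at z 82. Its socket opens in the end y = +54. The pin's cross hole and the parking hole run along x through both side walls
- socket_mouth (a point): middle of the socket's mouth in the splitter's +y end (splitter frame 0, 54, 50). Socket 24 wide (x), z 36 to 64, 67 deep, floor and roof flared at the mouth; side walls 12 thick. Home, the chisel's middle lies at splitter x 0, y 84, z 49, on the socket's floor, with 2 mm play each side and 2 mm above; let go, its outer end sags some 4 degrees
- pin_hole (a point): middle of the 15 mm cross hole on the block's -x face (splitter frame -24, 33, 50); it runs along x through the block. The pin enters from here. Pinned, the pin's origin lies here (1.5 mm play round it, 1 mm lengthwise), its x along the splitter's x; let go, its head sags some 4 degrees
- park_hole (a point): the same for a second, identical hole beside the socket (splitter frame -24, -32, 50), where the pin can be parked while the chisel is out
- chisel: loose double-ended steel chisel, 175 mm long, about 0.45 kg. Origin at its middle, x along it to the fresh end. Middle block 60 long (x), 30 wide (y), 34 high (z), dark; its steps at x = +-30 stop against the mouth. From them shanks 20 wide and 26 high run to x = +-72. It starts home or up to 3 mm short, with the worn end out, the pin through it
- fresh_edge (a point): middle of the sharp edge, as wide as the shank, to which the chisel's fresh end tapers (chisel x = +94)
- worn_end (a point): middle of the chisel's worn end face, a short blunt stub (chisel x = -81)
- chisel_hole (a point): middle of the 17 mm cross hole (along the chisel's y) in the worn-end shank, chisel x = -51; the fresh-end shank has the same at x = +51. When the chisel is home the inner hole meets the block's
- pin: loose ball-lock pin, 125 mm long, about 0.2 kg. Origin on its axis at the shoulder face that stops against the block, x along the axis to the nose. Shank 12 mm thick to x = 60, then a cone to x = 67. Two balls at x = 52 stand out to 18 mm across, in to 11.5 with the button in. Shoulder 22 thick, x -6 to 0
- pin_grip (a point): on the pin's axis, x = -44.5, in its head. Neck 12 thick, pin x -36 to -6; dark flange 48 in diameter, x -43 to -36; black button 36 in diameter, its face at x = -58. A finger above the neck in front of the flange and one on the button pinch them together
- pin_button (a joint): button's travel towards the flange: 0 out (balls out, pin locked), 0.006 m fully in (balls in). Spring: 6 N at 0, 12 N fully in
- cleaner_can: aerosol can standing near the work, 60 in diameter, 177 high; origin under its middle. It, the spray bottle and the cap swap places
- spray_cleaner: trigger spray bottle, 54 x 119 (y) x 262 mm; origin under its middle
- big_cap: round red plastic cap, closed end up, 73 in diameter, 50 high; origin under its middle
- cartridge_half: black cartridge half lying behind the splitter, 84 x 268 (y) x 49 mm; origin under its middle

How it is judged:
By the outcome, as a careful person would: the job done as asked, in the order asked, and still so for the second after the job is handed in, with the robot touching nothing.
It also fails if it takes over 72 s, if anything falls off the work surface, if the arm or the gripper's body presses on something with over 40 N, if the wrist force passes 120 N, or if a joint passes its speed limit or range.

## Working session

There is one attempt and no reset: what is moved stays moved. The work goes in short steps, Python scripts to look and compute and a tool call to move; the robot and the scene stay as the last step left them, time stands still between calls to the robot, and variables do not carry over. Pictures are saved under pics/ and viewed, at most 10 in all, crops included, and the job is handed in when it is done.

Besides the shell and the picture viewer there is one more tool, called after "Call:" in YAML: its name, and indented under it one key for each argument. servo_tool: Moves the arm, as the interface text tells. Its arguments: {"type":"object","properties":{"increments":{"type":"array","items":{"type":"array","items":{"type":"array","items":{"type":"number"}}}}},"required":["increments"]}

```bash
ls; mkdir -p pics; cat > h.py <<'E'
from cell import *
import numpy as np, cv2
def cam(n):
    s=state(); d=get_image(n)
    K=np.array(d["K"])
    if n=="wrist":
        M=np.array(d["mount"]); T=np.eye(4); T[:3,:3]=np.array(s["orientation"]); T[:3,3]=s["position"]
        C=T@M
    else:
        C=np.eye(4); R=np.array(d["R"]); C[:3,:3]=R.T; C[:3,3]=-R.T@np.array(d["t"])
    z=np.array(d["z_map"]); v,u=np.mgrid[:400,:640]
    P=np.stack([(u-K[0,2])/K[0,0]*z,(v-K[1,2])/K[1,1]*z,z],-1)@C[:3,:3].T+C[:3,3]
    P[z<=0]=np.nan
    return np.array(d["pixels"]),P,K,C
def save(img,name): cv2.imwrite("pics/"+name,cv2.cvtColor(np.ascontiguousarray(img),cv2.COLOR_RGB2BGR))
E
python3 - <<'E'
from h import *
s=state();print({k:np.round(v,3).tolist() for k,v in s.items()})
for n in("side","top"):
    i,P,K,C=cam(n);np.savez(n+"0.npz",i=i,P=P,K=K,C=C);save(i,n+"0.png");print(n,np.round(C,3).tolist())
E
```

```text
pics
{'t': 0.0, 'qpos': [-72.184, 2.793, 5.59, 92.931, 0.001, 82.677], 'dq': [0.047, 0.033, 0.04, 0.013, 0.015, 0.035], 'tau': [0.001, -33.878, 32.002, 0.02, 0.0, 0.0], 'position': [0.223, -0.475, 0.241], 'orientation': [[0.905, 0.425, -0.001], [0.425, -0.905, 0.002], [0.0, -0.002, -1.0]], 'wrist_force': [1.207, 0.265, -0.285], 'wrist_torque': [0.022, -0.002, 0.003], 'grip_force': 0.0, 'finger_gap': 0.086}
side [[0.997, -0.047, 0.065, 0.542], [-0.08, -0.613, 0.786, -0.839], [0.003, -0.789, -0.614, 0.766], [0.0, 0.0, 0.0, 1.0]]
top [[0.008, -0.998, 0.07, 0.583], [-1.0, -0.01, -0.026, 0.031], [0.027, -0.07, -0.997, 1.016], [0.0, 0.0, 0.0, 1.0]]
```

View pics/side0.png

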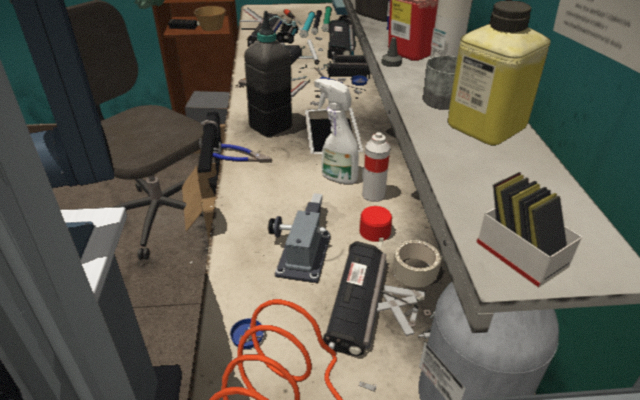

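View pics/top0.png

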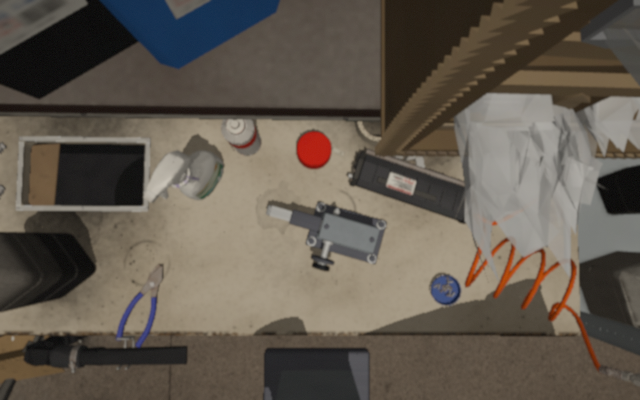

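```bash
python3 - <<'E'
from h import *
def rect(p): 
    r=cv2.minAreaRect((p[:,:2]*1000).astype(np.float32)); return np.round(r[0],1),np.round(r[1],1),round(r[2],1)
for n in("top","side"):
    d=np.load(n+"0.npz");P=d["P"];i=d["i"].astype(int)
    m=(P[...,0]>.2)&(P[...,0]<.6)&(P[...,1]>-.25)&(P[...,1]<.25)
    def reg(z0,z1,x0=.3,x1=.52,y0=-.12,y1=.15):
        return (P[...,2]>z0)&(P[...,2]<z1)&(P[...,0]>x0)&(P[...,0]<x1)&(P[...,1]>y0)&(P[...,1]<y1)
    q=P[reg(-.02,.02,.25,.45,-.2,.2)];print(n,"table z",np.nanmedian(q[:,2]))
    for z0,z1 in((.006,.02),(.055,.073),(.076,.095)):
        mm=reg(z0,z1).astype(np.uint8)
        k,l,st,c=cv2.connectedComponentsWithStats(mm)
        for j in range(1,k):
            if st[j,4]>25:
                q=P[l==j];print(z0,st[j,4],rect(q),"z",np.round(np.median(q[:,2]),4),"px",st[j,:4])
    red=(i[...,0]>150)&(i[...,1]<60)&m
    q=P[red&(P[...,2]>.035)&(P[...,2]<.06)];print("cap",rect(q))
    for nm,z0,z1 in(("tall",.11,.3),):
        mm=reg(z0,z1,.25,.7,-.25,.4).astype(np.uint8);k,l,st,c=cv2.connectedComponentsWithStats(mm)
        for j in range(1,k):
            if st[j,4]>60:
                q=P[l==j];print(nm,st[j],np.round(q.min(0),3),np.round(q.max(0),3))
E
```

```text
top table z -0.0005454985364301557
0.006 27 (array([515.7, -93.5]), array([26.7,  6.3]), 89.7) z 0.0117 px [363 261  14   4]
0.055 31 (array([518. ,  -5.7]), array([22. ,  4.3]), 87.1) z 0.0641 px [322 262  12   3]
0.055 64 (array([508.3,   7. ]), array([26.4,  9. ]), 74.7) z 0.0595 px [314 264  14   8]
cap (array([0., 0.]), array([0., 0.]), 0.0)
tall [ 143  153   69   50 1928] [0.622 0.212 0.11 ] [0.7   0.286 0.266]
side table z -0.00010556069309253235
0.006 30 (array([ 513.9, -102.8]), array([ 9.2, 17.3]), 25.4) z 0.0116 px [274 268   6   9]
0.055 82 (array([510.2,  -1.9]), array([36.4, 19.6]), 89.4) z 0.0603 px [268 217  10  13]
cap (array([0., 0.]), array([0., 0.]), 0.0)
tall [ 314   79   35   69 1492] [0.621 0.207 0.11 ] [0.7   0.283 0.265]
```

```bash
python3 - <<'E'
from h import *
def rect(p): 
    r=cv2.minAreaRect((p[:,:2]*1000).astype(np.float32)); return np.round(r[0],1),np.round(r[1],1),round(r[2],1)
for n in("top","side"):
    d=np.load(n+"0.npz");P=d["P"];i=d["i"].astype(int)
    def reg(z0,z1,x0=.46,x1=.68,y0=-.14,y1=.16):
        return (P[...,2]>z0)&(P[...,2]<z1)&(P[...,0]>x0)&(P[...,0]<x1)&(P[...,1]>y0)&(P[...,1]<y1)
    print(n)
    for z0,z1 in((.006,.02),(.045,.074),(.076,.095)):
        mm=reg(z0,z1).astype(np.uint8)
        k,l,st,c=cv2.connectedComponentsWithStats(mm)
        for j in range(1,k):
            if st[j,4]>25:
                q=P[l==j];print(z0,st[j,4],rect(q),"z",np.round(np.median(q[:,2]),4),"px",st[j,:4])
    red=(i[...,0]>150)&(i[...,1]<60)
    q=P[red&(P[...,2]>.035)&(P[...,2]<.06)&(P[...,0]<.9)&(P[...,1]>-.2)];print("cap",rect(q))
    mm=reg(.11,.3,.25,.9,-.25,.4).astype(np.uint8);k,l,st,c=cv2.connectedComponentsWithStats(mm)
    for j in range(1,k):
            if st[j,4]>60:
                q=P[l==j];print("tall",st[j],np.round(q.min(0),3),np.round(q.max(0),3))
i=np.load("top0.npz")["i"];save(cv2.resize(i[180:290,240:410],None,fx=4.5,fy=4.5,interpolation=cv2.INTER_CUBIC),"c.png")
E
```

```text
top
0.006 188 (array([620.2,  -2. ]), array([42.3, 29.3]), 74.5) z 0.0119 px [314 202  24  16]
0.006 937 (array([569.2, -68. ]), array([103.1,  91.9]), 74.6) z 0.0116 px [329 208  58  57]
0.006 192 (array([561.5,  17.3]), array([37. , 30.8]), 74.5) z 0.0118 px [306 230  19  20]
0.045 119 (array([ 669.8, -119.8]), array([19.9, 40.3]), 0.2) z 0.0475 px [375 181  21  11]
0.045 731 (array([605.3,  60.8]), array([110.9,  29.7]), 74.4) z 0.0604 px [266 206  57  27]
0.045 42 (array([617.2, -22.6]), array([10.9, 15.5]), 73.0) z 0.0572 px [333 208   7   9]
0.045 340 (array([530.,  -1.]), array([44.2, 60.9]), 53.6) z 0.0556 px [311 240  24  32]
0.076 1500 (array([575.6, -45.3]), array([109.8,  49.9]), 74.3) z 0.0815 px [319 214  61  40]
cap (array([744.1,  22.5]), array([65.2, 63.8]), 1.6)
tall [221 120  35  27 774] [0.734 0.132 0.11 ] [0.778 0.191 0.179]
tall [ 143  151   70   52 2162] [0.622 0.211 0.11 ] [0.725 0.286 0.266]
side
0.006 909 (array([573.1, -48.8]), array([149.9,  92.3]), 74.1) z 0.0118 px [274 233  56  50]
0.045 216 (array([605.5,  67.2]), array([86.7, 29.2]), 75.5) z 0.0596 px [305 193  17  20]
0.045 227 (array([521.9,   1.2]), array([49.3, 39.3]), 17.7) z 0.0538 px [268 216  24  18]
0.045 374 (array([588.6, -63.9]), array([112.8,  44.1]), 49.3) z 0.059 px [286 219  40  41]
0.045 86 (array([ 672.8, -124. ]), array([34.2, 17.6]), 74.8) z 0.0478 px [349 256  10  13]
0.076 865 (array([573.1, -46.8]), array([113. ,  50.7]), 74.6) z 0.0817 px [285 210  35  39]
cap (array([741.1,  17.3]), array([66.7, 63.4]), 58.0)
tall [ 314   79   43   69 1636] [0.621 0.207 0.11 ] [0.722 0.283 0.265]
tall [364 132  26  33 632] [0.731 0.128 0.11 ] [0.789 0.175 0.177]
```

View pics/c.png

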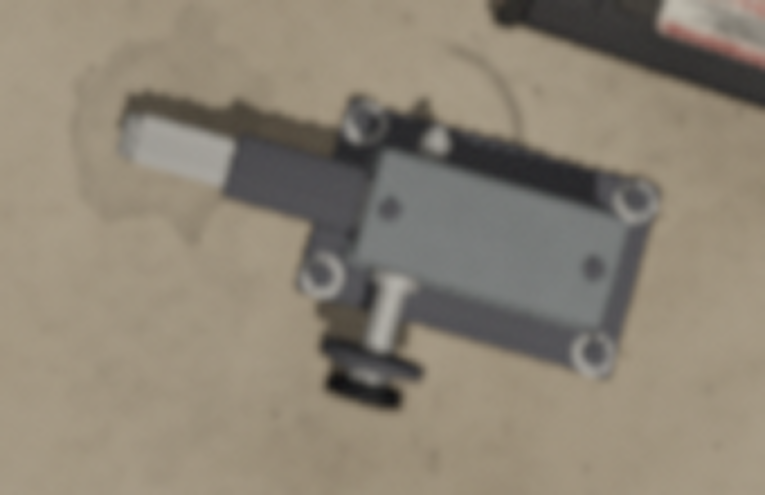

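```bash
cat >> h.py <<'E'
from scipy.spatial.transform import Rotation as Ro
import json,os
SP=dict(o=[574.,-46.5],yaw=-15.5)
if os.path.exists("sp.json"): SP=json.load(open("sp.json"))
def s2w(p):
    a=np.radians(SP["yaw"]);c,s=np.cos(a),np.sin(a)
    return np.array([SP["o"][0]+c*p[0]-s*p[1],SP["o"][1]+s*p[0]+c*p[1],p[2]])
def w2s(p):
    a=np.radians(SP["yaw"]);c,s=np.cos(a),np.sin(a);d=np.asarray(p,float)[...,:2]-SP["o"]
    return np.stack([c*d[...,0]+s*d[...,1],-s*d[...,0]+c*d[...,1],np.asarray(p)[...,2]],-1)
def ori(extra=0,tilt=0):  # A: tool y along splitter x, tool x along splitter +y; tilt: tool x axis dips (deg) 
    a=np.radians(SP["yaw"]+extra);y=np.array([np.cos(a),np.sin(a),0]);z=np.array([0,0,-1.]);x=np.cross(y,z)
    return np.stack([x,y,z],1)@Ro.from_euler("y",-tilt,degrees=True).as_matrix()
def plan(sp,R,n,jaw=1):
    s=state();p=np.array(s["position"])*1000;R0=np.array(s["orientation"]);t=s2w(sp)
    rv=Ro.from_matrix(R0.T@R).as_rotvec()
    print("tcp splitter",np.round(w2s(p),1),"t",round(s["t"],2),"q6",round(s["qpos"][5],1),"move",np.round(t-p,1))
    prev=R0
    for k in range(n):
        d=prev.T@((t-p)/n);print(json.dumps([jaw]+np.round(d,1).tolist()+np.round(rv/n,3).tolist()))
        prev=prev@Ro.from_rotvec(np.round(rv/n,3)).as_matrix()
E
python3 - <<'E'
from h import *
plan([-68.5,33,200],ori(),16)
E
```

```text
tcp splitter [-223.9 -506.5  241.2] t 0.1 q6 82.7 move [293.9 478.4 -41.2]
[1, 29.3, -19.3, 2.6, -0.0, -0.0, -0.054]
[1, 30.3, -17.6, 2.6, -0.0, -0.0, -0.054]
[1, 31.2, -16.0, 2.6, -0.0, -0.0, -0.054]
[1, 32.1, -14.3, 2.6, -0.0, -0.0, -0.054]
[1, 32.8, -12.5, 2.6, -0.0, -0.0, -0.054]
[1, 33.4, -10.7, 2.6, -0.0, -0.0, -0.054]
[1, 33.9, -8.9, 2.6, -0.0, -0.0, -0.054]
[1, 34.4, -7.1, 2.6, -0.0, -0.0, -0.054]
[1, 34.7, -5.2, 2.6, -0.0, -0.0, -0.054]
[1, 34.9, -3.3, 2.6, -0.0, -0.0, -0.054]
[1, 35.1, -1.4, 2.6, -0.0, -0.0, -0.054]
[1, 35.1, 0.5, 2.6, -0.0, -0.0, -0.054]
[1, 35.0, 2.4, 2.6, -0.0, -0.0, -0.054]
[1, 34.8, 4.2, 2.6, -0.0, -0.0, -0.054]
[1, 34.6, 6.1, 2.6, -0.0, -0.0, -0.054]
[1, 34.2, 8.0, 2.6, -0.0, -0.0, -0.054]
```

Call:
servo_tool:
  increments:
    - [[1,29,-19,2.6,0,0,-0.054],[1,30,-18,2.6,0,0,-0.054],[1,31,-16,2.6,0,0,-0.054],[1,32,-14,2.6,0,0,-0.054],[1,33,-13,2.6,0,0,-0.054],[1,33,-11,2.6,0,0,-0.054],[1,34,-9,2.6,0,0,-0.054],[1,34,-7,2.6,0,0,-0.054]]

```text
t: 0.9
position: [0.3688, -0.235, 0.2209]
orientation: [[0.643, 0.766, -0.0], [0.766, -0.643, 0.001], [0.0, -0.001, -1.0]]
wrist_force: [0.8, -0.7, -0.2]
finger_gap: 0.0855
grip_force: 0.0
```

Call:
servo_tool:
  increments:
    - [[1,35,-5,2.6,0,0,-0.054],[1,35,-3,2.6,0,0,-0.054],[1,35,-1,2.6,0,0,-0.054],[1,35,1,2.6,0,0,-0.054],[1,35,2,2.6,0,0,-0.054],[1,35,4,2.6,0,0,-0.054],[1,35,6,2.6,0,0,-0.054],[1,34,8,2.6,0,0,-0.054]]

```text
t: 1.7
position: [0.5166, 0.0042, 0.2]
orientation: [[0.262, 0.965, -0.001], [0.965, -0.262, 0.0], [-0.0, -0.001, -1.0]]
wrist_force: [-0.4, -0.9, -0.6]
finger_gap: 0.0853
grip_force: 0.0
```

```bash
python3 - <<'E'
from h import *
plan([-68.5,33,200],ori(),1)
i,P,K,C=cam("wrist");np.savez("w1.npz",i=i,P=P,K=K,C=C);save(i,"w1.png");print(np.round(C,3).tolist())
E
```

```text
tcp splitter [-68.8  33.5 200. ] t 1.7 q6 98.2 move [ 0.2 -0.5  0. ]
[1, -0.5, 0.3, -0.0, -0.001, 0.0, 0.005]
[[0.965, -0.25, -0.083, 0.539], [-0.263, -0.916, -0.302, 0.082], [-0.001, 0.313, -0.95, 0.331], [0.0, 0.0, 0.0, 1.0]]
```

View pics/w1.png

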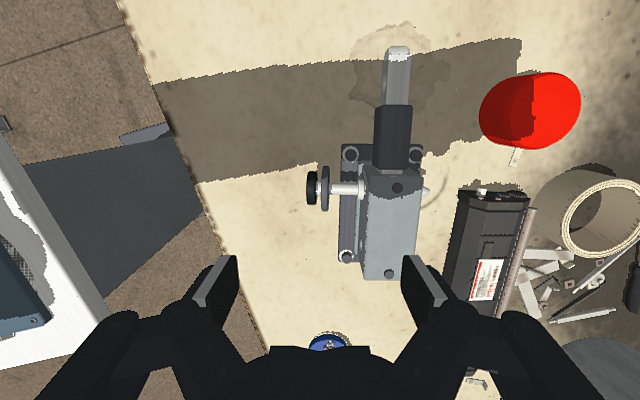

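```bash
python3 - <<'E'
from h import *
d=np.load("w1.npz");P=d["P"]*1000
def comp(mask,lab):
    k,l,st,c=cv2.connectedComponentsWithStats(mask.astype(np.uint8))
    for j in range(1,k):
        if st[j,4]>60:
            q=P[l==j];r=cv2.minAreaRect(q[:,:2].astype(np.float32));S=w2s(q)
            print(lab,st[j].tolist(),np.round(r[0],1),np.round(r[1],1),round(r[2],1),"spl min",np.round(np.percentile(S,2,0),1),"max",np.round(np.percentile(S,98,0),1))
S=w2s(P);inr=(abs(S[...,0])<110)&(abs(S[...,1]-50)<150)
comp(inr&(abs(P[...,2]-82)<4),"top")
comp(inr&(abs(P[...,2]-12)<3),"plate")
sel=inr&(S[...,0]<-26)&(P[...,2]>20)
comp(sel,"pin")
q=S[sel]; 
for a in range(-84,-24,3):
    g=q[(q[:,0]>=a)&(q[:,0]<a+3)]
    if len(g)>3: print(a,len(g),"y",np.round([g[:,1].min(),g[:,1].max(),np.median(g[:,1])],1),"zmax",round(np.percentile(g[:,2],97),1))
sel=inr&(S[...,1]>56)&(P[...,2]>25)&(abs(S[...,0])<30)
q=S[sel]
for a in range(56,172,6):
    g=q[(q[:,1]>=a)&(q[:,1]<a+6)&(q[:,2]>48)]
    if len(g)>3: print("ch",a,"x",np.round([g[:,0].min(),g[:,0].max()],1),"z",round(np.median(g[:,2]),1))
E
```

```text
top [363, 176, 61, 105, 5081] [576.2 -46.3] [110.1  50.1] 74.2 spl min [-22.1 -49.6  79.2] max [25.1 54.4 84.7]
plate [341, 144, 32, 40, 756] [563.5  12.1] [45.  35.1] 76.1 spl min [-42.8  31.5   9.3] max [-9.7 75.  14.2]
plate [408, 145, 15, 30, 211] [ 6.282e+02 -6.000e-01] [32.8 15.9] 75.6 spl min [32.5 44.4  9.3] max [47.3 75.1 14.3]
plate [338, 195, 21, 67, 962] [536.1 -64.7] [89.3 25.7] 75.5 spl min [-43.3 -69.8   9.5] max [-22.1  15.6  13.9]
plate [444, 202, 20, 79, 207] [ 656.3 -115.1] [106.1   3.2] 70.7 spl min [ 95.2 -95.4   9.1] max [100.6   7.7  14.8]
pin [346, 150, 11, 12, 98] [559.   24.9] [12. 11.] 79.1 spl min [-39.   59.7  20.2] max [-28.1  70.7  22.4]
pin [306, 166, 56, 46, 1179] [531.5   1. ] [46.5 55.3] 74.7 spl min [-80.3  18.2  40.3] max [-27.1  56.   68.1]
pin [342, 254, 10, 10, 73] [524.6 -97.8] [12.  11.4] 56.2 spl min [-39.6 -68.3  20.3] max [-28.5 -56.7  22.4]
pin [175, 311, 290, 89, 16015] [519.3  11.1] [28.7 84.8] 77.0 spl min [-107.3   37.1  255.2] max [-28.5  53.4 284.5]
-84 658 y [29.1 54.4 44.9] zmax 285.1
-81 784 y [19.5 54.7 44.6] zmax 284.8
-78 691 
[... 536 characters left out ...]
0 y [-69.   70.7  50.5] zmax 276.3
-33 494 y [-68.4  70.8  50.4] zmax 273.0
-30 553 y [-67.5  68.6  45.3] zmax 269.9
-27 150 y [25.3 50.7 45.5] zmax 266.7
ch 56 x [-12.5  17. ] z 63.0
ch 62 x [-12.9  16.8] z 63.3
ch 68 x [-12.7  17.4] z 62.7
ch 74 x [-12.7  17.3] z 62.4
ch 80 x [-12.7  17.8] z 61.9
ch 86 x [-12.5  17.1] z 61.4
ch 92 x [-12.8  17.6] z 60.8
ch 98 x [-12.5  16.7] z 60.5
ch 104 x [-12.5  17.4] z 59.8
ch 110 x [-12.4  16.9] z 59.5
ch 116 x [-11.6  16.4] z 55.4
ch 122 x [-7.6 12.7] z 54.5
ch 128 x [-7.5 12.6] z 54.1
ch 134 x [-7.5 13. ] z 53.7
ch 140 x [-7.5 12.8] z 53.1
ch 146 x [-7.4 13. ] z 52.5
ch 152 x [-7.4 12.6] z 52.2
ch 158 x [-6.9 12.9] z 49.9
ch 164 x [-4.5  4.4] z 48.2
```

```bash
echo '{"o":[575.4,-46.2],"yaw":-15.6}' > sp.json; python3 - <<'E'
from h import *
plan([-68,33.3,100],ori(),5,-.06)
d=np.load("w1.npz");S=w2s(d["P"]*1000)
for a in range(-86,-22,2):
    g=S[(S[...,0]>=a)&(S[...,0]<a+2)&(abs(S[...,1]-33)<26)&(S[...,2]>25)&(S[...,2]<90)]
    if len(g)>3: print(a,"y",np.round([g[:,1].min(),g[:,1].max()],1),"zmax",round(np.percentile(g[:,2],97),1))
E
```

```text
tcp splitter [-69.3  37.3 199.1] t 1.75 q6 98.3 move [  0.2  -4.2 -99.1]
[-0.06, -0.9, 0.3, 19.8, -0.0, -0.001, 0.002]
[-0.06, -0.9, 0.3, 19.8, -0.0, -0.001, 0.002]
[-0.06, -0.9, 0.3, 19.8, -0.0, -0.001, 0.002]
[-0.06, -0.8, 0.3, 19.8, -0.0, -0.001, 0.002]
[-0.06, -0.8, 0.3, 19.8, -0.0, -0.001, 0.002]
-84 y [28.3 41. ] zmax 60.9
-82 y [18.7 50.7] zmax 61.3
-80 y [19.1 50.9] zmax 61.4
-78 y [18.6 51. ] zmax 62.1
-76 y [18.8 51. ] zmax 61.9
-74 y [17.4 51.1] zmax 57.6
-72 y [27.3 46.2] zmax 52.4
-70 y [27.2 41.2] zmax 53.0
-68 y [13.7 55.3] zmax 68.5
-66 y [10.4 56.8] zmax 68.3
-64 y [10.7 56.7] zmax 68.4
-62 y [14.  56.7] zmax 68.2
-60 y [12.4 54.4] zmax 51.6
-58 y [27.9 39.4] zmax 51.1
-56 y [28.4 39.3] zmax 52.0
-54 y [28.  39.1] zmax 52.0
-52 y [28.3 39.2] zmax 52.4
-50 y [28.4 39.2] zmax 51.9
-48 y [28.7 39. ] zmax 52.0
-46 y [28.4 39. ] zmax 52.3
-44 y [28.9 38.9] zmax 52.3
-42 y [28.9 39. ] zmax 52.5
-40 y [29.1 38.9] zmax 52.5
-38 y [28.9 39. ] zmax 53.1
-36 y [28.8 39. ] zmax 53.2
-34 y [28.9 39.2] zmax 53.7
-32 y [24.4 42.2] zmax 57.5
-30 y [22.8 44. ] zmax 58.4
-28 y [24.2 44.1] zmax 58.6
-26 y [21.9 43.7] zmax 79.3
-24 y [ 7.  54.7] zmax 81.1
```

```bash
cat > meas.py <<'E'
from h import *
s=state();print("tcp",np.round(w2s(np.array(s["position"])*1000),1),s["t"],np.round(s["dq"],2))
i,P,K,C=cam("wrist");P=P*1000;S=w2s(P);np.savez("w2.npz",i=i,P=P,K=K,C=C)
g=P[(abs(S[...,0])<40)&(abs(S[...,1])<70)&(abs(S[...,2]-82)<4)]
r=cv2.minAreaRect(g[:,:2].astype(np.float32));print("top",r,np.median(g[:,2]),"ctr spl",np.round(w2s(np.array([r[0][0],r[0][1],82])),1))
g=S[(S[...,0]>-70)&(S[...,0]<-58)&(abs(S[...,1]-33)<30)&(S[...,2]>58)&(S[...,2]<90)]
if len(g): print("flange",np.round(g.min(0),1),np.round(g.max(0),1))
g=S[(S[...,0]>-95)&(S[...,0]<-70)&(abs(S[...,1]-33)<30)&(S[...,2]>50)&(S[...,2]<90)]
if len(g): print("button",np.round(g.min(0),1),np.round(g.max(0),1))
E
python3 meas.py; python3 -c "
from h import *
plan([-68,33.3,100],ori(),5,-.06)"
```

```text
tcp [-69.3  37.3 199.1] 1.75 [-3.29 -2.29 -2.54  2.84 -3.1  -1.09]
top ((576.29833984375, -45.96090316772461), (109.72346496582031, 50.10835647583008), 74.15275573730469) 81.20516418178914 ctr spl [ 0.8  0.5 82. ]
flange [-67.9  14.4  58.3] [-60.7  53.2  69.1]
button [-82.8  18.6  50. ] [-70.8  50.1  62.7]
tcp splitter [-70.1  34.6 199.2] t 1.8 q6 98.2 move [  1.7  -1.8 -99.2]
[-0.06, -0.3, 0.5, 19.8, -0.0, -0.0, 0.002]
[-0.06, -0.3, 0.5, 19.8, -0.0, -0.0, 0.002]
[-0.06, -0.3, 0.5, 19.8, -0.0, -0.0, 0.002]
[-0.06, -0.3, 0.5, 19.8, -0.0, -0.0, 0.002]
[-0.06, -0.3, 0.5, 19.8, -0.0, -0.0, 0.002]
```

Call:
servo_tool:
  increments:
    - [[-0.06,0,0.3,20,0,0,0.002],[-0.06,0,0.3,20,0,0,0.002],[-0.06,0,0.3,20,0,0,0.002],[-0.06,0,0.3,20,0,0,0.002],[-0.06,0,0.3,19,0,0,0.002],[-0.06,0,0,0,0,0,0],[-0.06,0,0,0,0,0,0]]

```text
t: 2.5
position: [0.5171, 0.0019, 0.1014]
orientation: [[0.275, 0.961, -0.002], [0.961, -0.275, 0.0], [-0.0, -0.002, -1.0]]
wrist_force: [0.5, 0.3, 0.3]
finger_gap: 0.0403
grip_force: 0.0
```

```bash
python3 -c "
from h import *
plan([-68.5,33.6,66.5],ori(),4,-.06)"
```

```text
tcp splitter [-69.1  30.7 101.4] t 2.5 q6 98.8 move [  1.4   2.7 -34.9]
[-0.06, 0.7, 0.2, 8.7, -0.0, 0.0, -0.002]
[-0.06, 0.7, 0.2, 8.7, -0.0, 0.0, -0.002]
[-0.06, 0.7, 0.2, 8.7, -0.0, 0.0, -0.002]
[-0.06, 0.7, 0.2, 8.7, -0.0, 0.0, -0.002]
```

Call:
servo_tool:
  increments:
    - [[-0.06,0.8,0.2,9,0,0,-0.001],[-0.06,0.8,0.2,9,0,0,-0.001],[-0.06,0.7,0.2,9,0,0,-0.001],[-0.06,0.7,0.2,8,0,0,-0.001],[-0.06,0,0,0,0,0,0],[-0.06,0,0,0,0,0,0]]

```text
t: 3.1
position: [0.5191, 0.0051, 0.0663]
orientation: [[0.27, 0.963, -0.001], [0.963, -0.27, 0.0], [-0.0, -0.001, -1.0]]
wrist_force: [1.0, 0.6, -0.2]
finger_gap: 0.0405
grip_force: 0.0
```

```bash
python3 - <<'E'
from h import *
plan([-68.5,33.6,66.5],ori(),1,-.06)
i,P,K,C=cam("side");j=i[150:290,220:390]
save(cv2.resize(j,None,fx=4.5,fy=4.2,interpolation=cv2.INTER_CUBIC),"s2.png")
E
```

```text
tcp splitter [-68.   34.2  66.3] t 3.1 q6 98.8 move [-0.7 -0.5  0.2]
[-0.06, -0.6, -0.5, -0.2, -0.001, 0.0, -0.002]
```

View pics/s2.png

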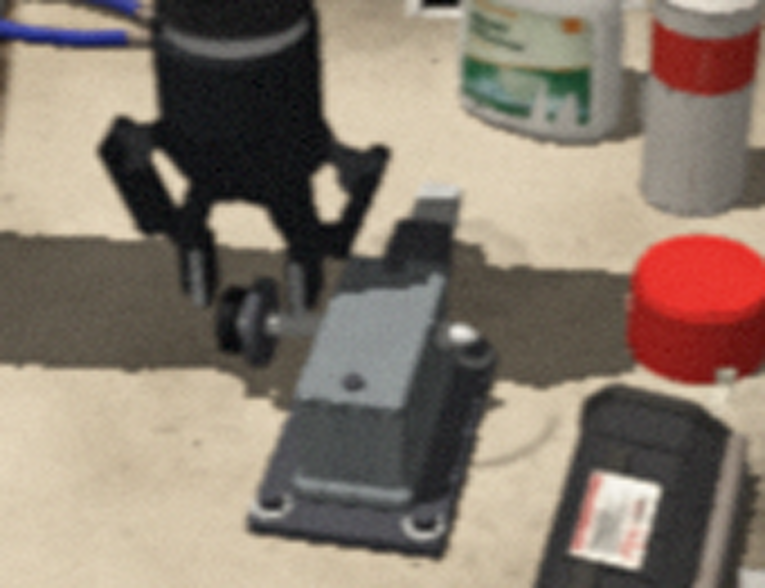

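Call:
servo_tool:
  increments:
    - [[-1,0,-0.5,0,0,0,0],[-1,0,0,0,0,0,0],[-1,0,0,0,0,0,0],[-1,0,0,0,0,0,0],[-1,0,0,0,0,0,0],[-1,0,0,0,0,0,0]]

```text
t: 3.75
position: [0.5174, 0.0056, 0.0669]
orientation: [[0.27, 0.963, -0.003], [0.963, -0.27, 0.001], [0.0, -0.003, -1.0]]
wrist_force: [-6.3, 1.0, 4.3]
finger_gap: 0.0131
grip_force: 58.8
```

```bash
python3 - <<'E'
from h import *
i,P,K,C=cam("side");j=i[185:250,235:325]
save(cv2.resize(j,None,fx=8,fy=8,interpolation=cv2.INTER_CUBIC),"s3.png")
E
```

```text
(no output)
```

View pics/s3.png

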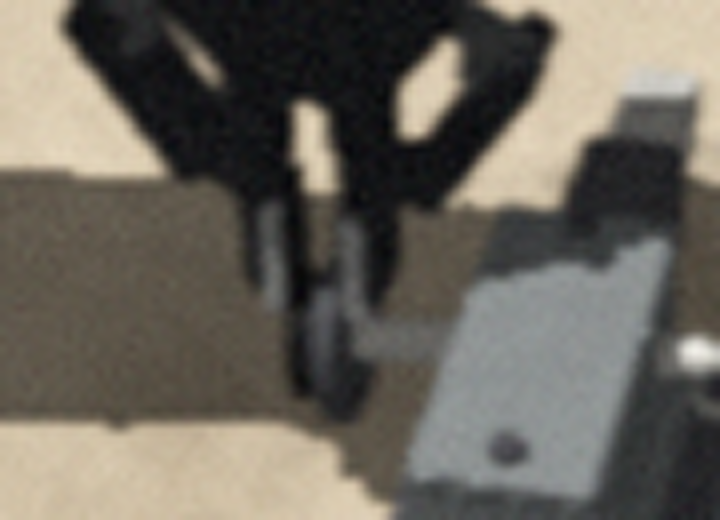

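Call:
servo_tool:
  increments:
    - [[-1,0,-3,0,0,0,0],[-1,0,-6,0,0,0,0],[-1,0,-6,0,0,0,0],[-1,0,-6,0,0,0,0],[-1,0,0,0,0,0,0]]

```text
t: 4.3
position: [0.4968, 0.0112, 0.0656]
orientation: [[0.27, 0.963, -0.003], [0.963, -0.27, 0.001], [-0.0, -0.003, -1.0]]
wrist_force: [-1.3, -0.2, -3.2]
finger_gap: 0.0135
grip_force: 58.0
```

```bash
python3 - <<'E'
from h import *
plan([-68.5,33.6,66.5],ori(),1,-1)
i,P,K,C=cam("side");j=i[185:250,235:325]
save(cv2.resize(j,None,fx=8,fy=8,interpolation=cv2.INTER_CUBIC),"s4.png")
E
```

```text
tcp splitter [-91.1  34.1  65.6] t 4.3 q6 99.2 move [21.6 -6.6  0.9]
[-1, -0.5, 22.6, -1.0, -0.003, 0.0, -0.002]
```

View pics/s4.png

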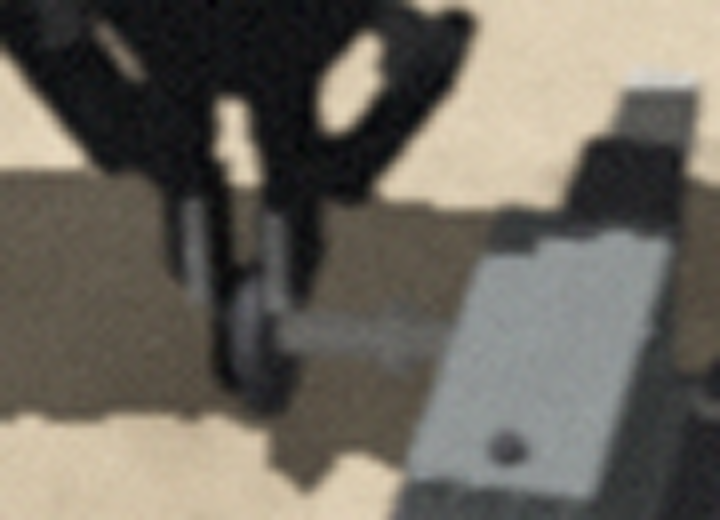

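Call:
servo_tool:
  increments:
    - [[-1,0,-10,0,0,0,0],[-1,0,-12,0,0,0,0],[-1,0,-12,0,0,0,0],[-1,0,-12,0,0,0,0],[-1,0,-10,0,0,0,0],[-1,0,-6,0,0,0,0],[-1,0,0,0,0,0,0],[-1,0,0,0,0,0,0]]

```text
t: 5.15
position: [0.4395, 0.0275, 0.0671]
orientation: [[0.27, 0.963, 0.001], [0.963, -0.27, -0.0], [0.0, 0.001, -1.0]]
wrist_force: [1.0, -0.5, -1.5]
finger_gap: 0.013
grip_force: 58.1
```

```bash
cat > pinm.py <<'E'
from h import *
# pin shank/neck line in splitter frame, seen by cameras
plan([-68.5,33.6,66.5],ori(),1,-1)
import sys
for n in sys.argv[1:]:
    i,P,K,C=cam(n);S=w2s(P*1000)
    t=w2s(np.array(state()["position"])*1000)
    m=(S[...,0]>t[0]+12)&(S[...,0]<min(-27,t[0]+125))&(abs(S[...,1]-t[1])<13)&(S[...,2]>25)&(S[...,2]<62)
    q=S[m];print(n,len(q))
    for a in np.arange(t[0]+12,-27,6):
        g=q[(q[:,0]>=a)&(q[:,0]<a+6)]
        if len(g)>3:print(round(a-t[0]),"y",np.round([g[:,1].min(),g[:,1].max()],1),"z",np.round([g[:,2].min(),np.percentile(g[:,2],95)],1))
E
python3 pinm.py top side wrist
```

```text
tcp splitter [-150.7   34.5   67.1] t 5.15 q6 100.5 move [ 78.9 -23.   -0.6]
[-1, -0.8, 82.2, 0.7, 0.001, -0.0, -0.002]
top 155
54 y [28.3 39.6] z [51.1 58.5]
60 y [28.6 39.8] z [49.7 58.8]
66 y [28.4 40.1] z [52.8 61. ]
72 y [29.4 40. ] z [52.5 59.7]
78 y [28.7 40.1] z [50.7 60.8]
84 y [28.5 39.9] z [53.4 61.3]
90 y [28.8 39.8] z [55.8 61.3]
96 y [28.6 40.3] z [56.5 61.8]
102 y [29.8 40. ] z [57.1 61.7]
108 y [31.9 36.1] z [58.2 60.4]
side 238
12 y [25.  32.8] z [45.2 52.9]
18 y [24.8 34.4] z [45.4 53. ]
24 y [25.8 35.5] z [47.  54.3]
30 y [25.3 31.7] z [47.6 55.3]
36 y [22.2 44.6] z [44.1 59.8]
42 y [22.  35.7] z [37.7 58.4]
48 y [24.6 34.9] z [44.3 56.4]
54 y [25.  37.7] z [48.2 57.5]
60 y [25.9 35.8] z [47.3 59.6]
66 y [24.6 35.3] z [48.6 59.6]
72 y [24.2 34.7] z [51.7 60.2]
78 y [24.9 33.7] z [51.9 60.2]
84 y [26.4 33.3] z [52.5 61.1]
90 y [25.1 33.6] z [54.4 61.3]
96 y [25.9 32.9] z [55.4 61.8]
102 y [25.3 35.4] z [52.6 60.9]
wrist 3657
12 y [33.1 46.9] z [28.8 61.1]
18 y [33.2 41.5] z [43.7 51.7]
24 y [28.1 39.8] z [42.1 52.4]
30 y [28.3 39.6] z [44.8 53.4]
36 y [23.8 45.1] z [39.9 58.6]
42 y [23.9 44.8] z [37.7 59.1]
48 y [28.  39.7] z [46.1 55.5]
54 y [28.9 39.7] z [46.5 56.6]
60 y [27.7 39.7] z [48.6 57.2]
66 y [27.7 40. ] z [47.5 57.8]
72 y [27.5 39.7] z [49.8 58.6]
78 y [27.9 39.8] z [49.3 59.4]
84 y [27.9 39.8] z [50.8 60. ]
90 y [28.7 39.9] z [50.1 61. ]
96 y [28.2 39.9] z [52.4 61.6]
102 y [28.3 40. ] z [51.6 61.8]
108 y [30.2 38.2] z [56.4 60.8]
```

```bash
python3 - <<'E'
from h import *
plan([-152,-30.7,73],ori()@Ro.from_rotvec([.115,0,0]).as_matrix(),5,-1)
E
```

```text
tcp splitter [-150.6   34.4   66.9] t 5.3 q6 100.5 move [-18.9 -62.3   6.1]
[-1, -13.0, -0.3, -1.2, 0.023, -0.0, -0.0]
[-1, -13.0, -0.3, -1.2, 0.023, -0.0, -0.0]
[-1, -13.0, -0.3, -1.2, 0.023, -0.0, -0.0]
[-1, -13.0, -0.3, -1.2, 0.023, -0.0, -0.0]
[-1, -13.0, -0.4, -1.2, 0.023, -0.0, -0.0]
```

Call:
servo_tool:
  increments:
    - [[-1,-8,-0.3,-1.2,0.023,0,0],[-1,-16,-0.3,-1.2,0.023,0,0],[-1,-18,-0.3,-1.2,0.023,0,0],[-1,-15,-0.3,-1.2,0.023,0,0],[-1,-8,-0.3,-1.2,0.023,0,0],[-1,0,0,0,0,0,0],[-1,0,0,0,0,0,0],[-1,0,0,0,0,0,0]]

```text
t: 6.1
position: [0.4203, -0.0342, 0.0727]
orientation: [[0.27, 0.956, -0.111], [0.963, -0.268, 0.031], [0.0, -0.115, -0.993]]
wrist_force: [0.4, 0.8, -1.2]
finger_gap: 0.0133
grip_force: 58.2
```

```bash
python3 pinm.py top wrist; python3 - <<'E'
from h import *
i,P,K,C=cam("wrist");S=w2s(P*1000)
g=S[(abs(S[...,0])<30)&(abs(S[...,1])<60)&(abs(S[...,2]-82)<5)];print(len(g),np.median(g[:,2]),np.percentile(g,[1,99],axis=0))
E
```

```text
tcp splitter [-152.6  -30.2   72.7] t 6.1 q6 91.7 move [98.2 38.8 -6.2]
[-1, 63.9, 84.2, -3.5, -0.115, -0.0, -0.001]
top 142
60 y [-26.6 -24.6] z [50.3 54.9]
66 y [-35.4 -24.8] z [51.  57.7]
72 y [-36.2 -24.7] z [48.2 59.7]
78 y [-35.7 -24.7] z [50.8 58.7]
84 y [-35.  -24.5] z [48.2 58.1]
90 y [-35.6 -24.9] z [49.3 57.9]
96 y [-36.  -24.6] z [49.9 57.5]
102 y [-34.2 -25.7] z [51.5 57.3]
wrist 3636
12 y [-29.  -24.4] z [48.1 54.4]
18 y [-35.8 -24.7] z [45.7 55.2]
24 y [-35.6 -24.3] z [46.8 55.3]
30 y [-36.7 -24.7] z [46.3 55.5]
36 y [-40.5 -19.9] z [39.5 59.9]
42 y [-41.  -20.1] z [44.8 59.8]
48 y [-36.4 -24.6] z [46.5 55.4]
54 y [-36.6 -24.7] z [46.4 55.7]
60 y [-36.5 -24.7] z [46.1 55.6]
66 y [-36.6 -24.6] z [46.6 55.7]
72 y [-36.4 -24.3] z [46.6 55.7]
78 y [-35.9 -24.4] z [46.9 55.7]
84 y [-36.7 -24.6] z [46.3 55.8]
90 y [-36.6 -24.1] z [46.1 56.2]
96 y [-35.8 -24.6] z [46.6 56.3]
102 y [-36.6 -24.9] z [47.6 55.9]
108 y [-32.2 -27.7] z [48.7 53.5]
5831 80.83729812015629 [[-24.80777537 -53.10198573  77.22162716]
 [ -3.41513611  24.71189295  82.53252346]]
```

Call:
servo_tool:
  increments:
    - [[-1,-0.6,3,0,0,0,0],[-1,0,6,-0.7,0,0,0],[-1,0,6,-0.7,0,0,0],[-1,0,6,-0.7,0,0,0],[-1,0,6,-0.7,0,0,0],[-1,0,6,-0.7,0,0,0],[-1,0,0,0,0,0,0]]

```text
t: 6.95
position: [0.4531, -0.0446, 0.0725]
orientation: [[0.271, 0.956, -0.11], [0.963, -0.269, 0.031], [0.0, -0.114, -0.993]]
wrist_force: [0.2, 0.3, -2.7]
finger_gap: 0.0132
grip_force: 58.2
```

Call:
servo_tool:
  increments:
    - [[-1,0,6,-0.7,0,0,0],[-1,0,8,-0.9,0,0,0],[-1,0,8,-0.9,0,0,0],[-1,0,8,-0.9,0,0,0],[-1,0,8,-0.9,0,0,0],[-1,0,6,-0.7,0,0,0],[-1,0,3,-0.3,0,0,0],[-1,0,0,0,0,0,0]]

```text
t: 7.75
position: [0.498, -0.0571, 0.0723]
orientation: [[0.271, 0.956, -0.111], [0.963, -0.269, 0.031], [0.0, -0.115, -0.993]]
wrist_force: [-0.5, -0.1, -2.0]
finger_gap: 0.0134
grip_force: 58.2
```

```bash
python3 pinm.py
```

```text
tcp splitter [-71.6 -31.4  72.3] t 7.75 q6 91.4 move [20.5 61.7 -5.8]
[-1, 65.0, 3.6, 5.4, -0.115, -0.0, -0.002]
```

Call:
servo_tool:
  increments:
    - [[-1,0,2,-0.2,0,0,0],[-1,0,1.5,-0.2,0,0,0],[-1,0,1,0,0,0,0],[-1,0,0,0,0,0,0]]

```text
t: 8.15
position: [0.502, -0.0583, 0.0723]
orientation: [[0.271, 0.956, -0.11], [0.963, -0.269, 0.031], [-0.0, -0.115, -0.993]]
wrist_force: [-0.4, -0.1, -1.2]
finger_gap: 0.0132
grip_force: 58.2
```

Call:
servo_tool:
  increments:
    - [[-1,0,1,-0.1,0,0,0],[-1,0,1,-0.1,0,0,0],[-1,0,0,0,0,0,0]]

```text
t: 8.45
position: [0.5024, -0.0583, 0.072]
orientation: [[0.271, 0.956, -0.114], [0.963, -0.269, 0.032], [0.0, -0.118, -0.993]]
wrist_force: [-4.1, 0.6, 0.3]
finger_gap: 0.0133
grip_force: 58.2
```

```bash
python3 pinm.py side
```

```text
tcp splitter [-67.1 -31.3  72. ] t 8.45 q6 91.4 move [16.1 62.9 -5.5]
[-1, 64.9, -0.9, 5.6, -0.118, -0.0, -0.002]
side 68
12 y [-41.1 -29.1] z [47.9 57. ]
18 y [-41.2 -31.7] z [44.8 55.7]
24 y [-40.  -30.1] z [45.9 56.4]
30 y [-41.4 -32.5] z [50.6 56.8]
36 y [-43.9 -39.5] z [43.2 55.6]
```

Call:
servo_tool:
  increments:
    - [[-0.2,0,0,0,0,0,0],[-0.2,0,0,0,0,0,0],[-0.2,0,0,0,0,0,0],[-0.2,0,-0.5,-5,0,0,0],[-0.2,0,0,-12,0,0,0],[-0.2,0,0,-20,0,0,0],[-0.2,0,0,-20,0,0,0],[-0.2,0,0,0,0,0,0]]

```text
t: 9.3
position: [0.5129, -0.0613, 0.1334]
orientation: [[0.271, 0.957, -0.102], [0.963, -0.269, 0.029], [0.0, -0.106, -0.994]]
wrist_force: [-0.1, 0.1, -0.2]
finger_gap: 0.034
grip_force: 0.0
```

```bash
cat > chm.py <<'E'
from h import *
import sys
for n in sys.argv[1:]:
    i,P,K,C=cam(n);S=w2s(P*1000)
    q=S[(S[...,1]>54)&(S[...,1]<210)&(S[...,2]>38)&(S[...,2]<75)&(abs(S[...,0])<22)]
    print(n,len(q),np.round(np.percentile(q,[1,99],axis=0),1).tolist())
    top=[]
    for a in range(56,200,8):
        g=q[(q[:,1]>=a)&(q[:,1]<a+8)]
        if len(g)>12:
            z=np.percentile(g[:,2],85);h=g[g[:,2]>z-4];print(a,"x",np.round(np.percentile(h[:,0],[2,98]),1),"z",round(np.median(h[:,2]),1))
E
python3 chm.py wrist top side; python3 - <<'E'
from h import *
i,P,K,C=cam("top");S=w2s(P*1000)
q=S[(S[...,0]<-40)&(S[...,0]>-95)&(abs(S[...,1]+32)<30)&(S[...,2]>40)&(S[...,2]<80)];print("pinhead",np.round(np.percentile(q,[1,99],axis=0),1))
plan([0,84,130],ori(),5,.4)
E
```

```text
wrist 5149 [[-13.9, 56.5, 41.4], [15.3, 110.3, 64.6]]
56 x [-13.1  14.8] z 63.3
64 x [-13.3  14.7] z 63.2
72 x [-13.3  14.7] z 62.5
80 x [-13.3  15. ] z 61.9
88 x [-13.3  14.8] z 61.2
96 x [-13.4  15. ] z 60.5
104 x [-13.3  14.9] z 59.9
top 734 [[-14.4, 56.8, 45.9], [14.4, 165.8, 67.0]]
56 x [-13.5  13.8] z 64.5
64 x [-13.6  13.6] z 63.9
72 x [-12.9  14.2] z 62.9
80 x [-14.2  13.9] z 62.2
88 x [-13.5  14.2] z 62.0
96 x [-13.2  14. ] z 61.2
104 x [-14.   11.8] z 60.6
112 x [-12.7  14.1] z 58.5
120 x [-8.2  9.4] z 56.2
128 x [-8.6  9.4] z 55.5
136 x [-9.2  9.6] z 54.2
144 x [-9.4  9.8] z 53.5
152 x [-9.3  9.5] z 53.3
160 x [-8.6  9. ] z 49.3
side 223 [[-15.6, 76.8, 40.4], [13.3, 155.9, 65.0]]
72 x [-14.2  12.1] z 63.0
80 x [-14.9  12.1] z 62.8
88 x [-14.   12.7] z 61.9
96 x [-14.7  12.3] z 61.6
104 x [-15.5  12.3] z 60.0
120 x [-10.5   7.7] z 55.5
128 x [-10.7   7. ] z 54.3
136 x [-10.3   8. ] z 54.3
144 x [-12.1   7.5] z 53.4
pinhead [[-82.8 -19.9  40.9]
 [-60.9  -7.8  59.7]]
tcp splitter [-59.9 -31.4 128.1] t 9.5 q6 91.3 move [88.7 95.   1.9]
[0.4, 23.1, 11.8, -1.8, -0.023, -0.0, -0.0]
[0.4, 23.1, 11.8, -1.5, -0.023, -0.0, -0.0]
[0.4, 23.1, 11.9, -1.2, -0.023, -0.0, -0.0]
[0.4, 23.1, 11.9, -0.9, -0.023, -0.0, -0.0]
[0.4, 23.1, 11.9, -0.7, -0.023, -0.0, -0.0]
```

Call:
servo_tool:
  increments:
    - [[0.4,12,8,-1,-0.02,0,0],[0.4,25,13,-1,-0.02,0,0],[0.4,26,13,-1,-0.02,0,0],[0.4,25,12,-1,-0.02,0,0],[0.4,18,9,-1,-0.02,0,0],[0.4,10,5,-1,0,0,0],[0.4,0,0,0,0,0,0],[0.4,0,0,0,0,0,0]]

```text
t: 10.3
position: [0.5987, 0.0346, 0.1304]
orientation: [[0.271, 0.963, -0.016], [0.963, -0.271, 0.003], [-0.001, -0.016, -1.0]]
wrist_force: [0.5, -1.0, -0.2]
finger_gap: 0.0596
grip_force: 0.0
```

```bash
python3 - <<'E'
from h import *
plan([0.3,84.8,42],ori(0,4.1),6,.4)
E
```

```text
tcp splitter [  0.7  84.1 130.4] t 10.3 q6 102.5 move [ -0.2   0.8 -88.4]
[0.4, 0.1, 0.2, 14.7, -0.003, -0.012, -0.0]
[0.4, 0.3, 0.1, 14.7, -0.003, -0.012, -0.0]
[0.4, 0.5, 0.1, 14.7, -0.003, -0.012, -0.0]
[0.4, 0.7, 0.0, 14.7, -0.003, -0.012, -0.0]
[0.4, 0.8, -0.0, 14.7, -0.003, -0.012, -0.0]
[0.4, 1.0, -0.1, 14.7, -0.003, -0.012, -0.0]
```

Call:
servo_tool:
  increments:
    - [[0.4,0.1,0.2,14.7,-0.003,-0.012,0],[0.4,0.3,0.1,14.7,-0.003,-0.012,0],[0.4,0.5,0.1,14.7,-0.003,-0.012,0],[0.4,0.7,0,14.7,-0.003,-0.012,0],[0.4,0.8,0,14.7,-0.003,-0.012,0],[0.4,1,-0.1,14.7,-0.003,-0.012,0],[0.4,0,0,0,0,0,0],[0.4,0,0,0,0,0,0]]

```text
t: 11.1
position: [0.5985, 0.0359, 0.0417]
orientation: [[0.269, 0.963, -0.018], [0.96, -0.27, -0.07], [-0.072, 0.002, -0.997]]
wrist_force: [-0.3, 0.1, -1.6]
finger_gap: 0.0599
grip_force: 0.0
```

Call:
servo_tool:
  increments:
    - [[-1,0,0,0,0,0,0],[-1,0,0,0,0,0,0],[-1,0,0,0,0,0,0],[-1,0,0,0,0,0,0],[-1,0,0,0,0,0,0],[-1,0,0,0,0,0,0]]

```text
t: 11.7
position: [0.5994, 0.0359, 0.0438]
orientation: [[0.27, 0.963, -0.015], [0.96, -0.27, -0.07], [-0.071, 0.004, -0.997]]
wrist_force: [-2.7, 1.9, 5.3]
finger_gap: 0.0292
grip_force: 60.1
```

```bash
python3 - <<'E'
from h import *
plan([0.3,160,44],ori(0,4.1),6,-1)
E
```

```text
tcp splitter [ 1.  85.6 43.8] t 11.7 q6 104.8 move [19.3 71.9  0.2]
[-1, 12.4, -0.1, -0.9, 0.001, -0.0, -0.0]
[-1, 12.4, -0.1, -0.9, 0.001, -0.0, -0.0]
[-1, 12.4, -0.1, -0.9, 0.001, -0.0, -0.0]
[-1, 12.4, -0.1, -0.9, 0.001, -0.0, -0.0]
[-1, 12.4, -0.1, -0.9, 0.001, -0.0, -0.0]
[-1, 12.4, -0.1, -0.9, 0.001, -0.0, -0.0]
```

Call:
servo_tool:
  increments:
    - [[-1,5,0,-0.4,0,0,0],[-1,12,0,-0.9,0,0,0],[-1,14,0,-1,0,0,0],[-1,14,0,-1,0,0,0],[-1,14,0,-1,0,0,0],[-1,12,0,-0.9,0,0,0],[-1,5,0,-0.4,0,0,0],[-1,0,0,0,0,0,0]]

```text
t: 12.5
position: [0.6195, 0.1106, 0.0421]
orientation: [[0.267, 0.963, -0.017], [0.961, -0.268, -0.07], [-0.072, 0.003, -0.997]]
wrist_force: [-0.6, -0.8, -4.3]
finger_gap: 0.0293
grip_force: 60.3
```

```bash
python3 - <<'E'
from h import *
plan([0.3,160,44],ori(0,4.1),1,-1)
E
python3 chm.py top side
```

```text
tcp splitter [  0.3 162.9  42.1] t 12.5 q6 111.5 move [-0.8 -2.8  1.9]
[-1, -3.0, 0.0, -1.6, 0.003, 0.0, 0.001]
top 415 [[-13.3, 70.4, 49.6], [13.5, 142.6, 64.0]]
72 x [-8.6 10. ] z 54.6
80 x [-9.   9.9] z 57.9
88 x [-9.1  9.5] z 61.4
96 x [-9.3  9.8] z 61.1
104 x [-9.2  9.6] z 61.1
112 x [-8.9  9.8] z 60.1
120 x [-9.2  9.5] z 59.8
128 x [-10.7   9.7] z 59.3
136 x [-13.8  14.3] z 61.9
side 451 [[-20.6, 82.0, 40.3], [21.4, 207.1, 72.1]]
80 x [-11.2   7.1] z 59.7
88 x [-10.6   8.3] z 61.2
96 x [-10.3   8.7] z 61.5
104 x [-10.1   8.9] z 60.2
112 x [-11.    7.8] z 60.3
120 x [-10.6   8.8] z 59.5
128 x [-14.6  12.4] z 60.7
136 x [-14.8  13. ] z 61.8
144 x [-20.6  20.2] z 62.6
152 x [-20.9  21.7] z 70.1
160 x [-19.8 -15.4] z 67.9
168 x [-16.3   9.4] z 59.3
176 x [-14.    6.8] z 58.8
184 x [-14.8   6.1] z 57.8
```

Call:
servo_tool:
  increments:
    - [[-1,0,-15,-3,0,0.014,0],[-1,0,-30,-3,0,0.014,0],[-1,0,-35,-3,0,0.014,0],[-1,0,-30,-3,0,0.014,-0.04],[-1,0,-15,0,0,0.014,-0.1],[-1,0,0,0,0,0,-0.14],[-1,0,0,0,0,0,-0.14],[-1,0,0,0,0,0,-0.14]]

```text
t: 13.4
position: [0.4989, 0.1423, 0.0545]
orientation: [[-0.288, 0.958, 0.001], [0.958, 0.288, -0.003], [-0.003, 0.001, -1.0]]
wrist_force: [-0.3, -0.1, -3.7]
finger_gap: 0.029
grip_force: 60.5
```

Call:
servo_tool:
  increments:
    - [[-1,0,0,0,0,0,-0.14],[-1,0,0,0,0,0,-0.14],[-1,0,0,0,0,0,-0.14],[-1,0,0,0,0,0,-0.14],[-1,0,0,0,0,0,-0.14],[-1,0,0,0,0,0,-0.14],[-1,0,0,0,0,0,-0.14],[-1,0,0,0,0,0,-0.14]]

```text
t: 14.2
position: [0.499, 0.1422, 0.0543]
orientation: [[-0.987, 0.159, 0.001], [0.159, 0.987, -0.003], [-0.002, -0.003, -1.0]]
wrist_force: [-0.1, 0.5, -3.7]
finger_gap: 0.0289
grip_force: 60.6
```

Call:
servo_tool:
  increments:
    - [[-1,0,0,0,0,0,-0.14],[-1,0,0,0,0,0,-0.14],[-1,0,0,0,0,0,-0.14],[-1,0,0,0,0,0,-0.14],[-1,0,0,0,0,0,-0.14],[-1,0,0,0,0,0,-0.14],[-1,0,0,0,0,0,-0.14],[-1,0,0,0,0,0,-0.14]]

```text
t: 15.0
position: [0.499, 0.1422, 0.0544]
orientation: [[-0.573, -0.82, 0.001], [-0.82, 0.573, -0.003], [0.002, -0.003, -1.0]]
wrist_force: [-0.1, -0.4, -4.2]
finger_gap: 0.029
grip_force: 60.6
```

```bash
python3 - <<'E'
from h import *
plan([-120,165,60],ori(180),3,-1)
E
```

```text
tcp splitter [-124.2  160.9   54.4] t 15.0 q6 -46.4 move [5.2 2.8 5.6]
[-1, -1.8, -0.9, -1.9, -0.001, -0.001, -0.113]
[-1, -1.6, -1.1, -1.9, -0.001, -0.001, -0.113]
[-1, -1.5, -1.3, -1.9, -0.001, -0.001, -0.113]
```

Call:
servo_tool:
  increments:
    - [[-1,0,0,0,0,0,-0.113],[-1,0,0,0,0,0,-0.113],[-1,0,0,0,0,0,-0.113],[-1,0,0,0,0,0,0],[-1,0,0,0,0,0,0]]

```text
t: 15.5
position: [0.4991, 0.1425, 0.0543]
orientation: [[-0.275, -0.961, 0.001], [-0.961, 0.275, -0.003], [0.002, -0.002, -1.0]]
wrist_force: [-0.2, -0.3, -2.6]
finger_gap: 0.029
grip_force: 60.6
```

```bash
cat > chg.py <<'E'
from h import *
import sys
s=state();t=w2s(np.array(s["position"])*1000);R=np.array(s["orientation"]);print("tcp",np.round(t,1),s["t"],np.round(R,3).tolist())
for n in sys.argv[1:]:
    i,P,K,C=cam(n);S=w2s(P*1000)-t
    q=S[(abs(S[...,0])<22)&(abs(S[...,1])<110)&(S[...,2]>-14)&(S[...,2]<32)]
    print(n,len(q),np.round(np.percentile(q,[.5,99.5],axis=0),1).tolist())
    for a in range(-104,104,8):
        g=q[(q[:,1]>=a)&(q[:,1]<a+8)&(abs(q[:,0])<15)]
        if len(g)>10:
            z=np.percentile(g[:,2],85);h=g[g[:,2]>z-4];print(a,"x",np.round(np.percentile(h[:,0],[2,98]),1),"z",round(np.median(h[:,2])+t[2],1))
E
python3 chg.py top side wrist
```

```text
tcp [-124.2  161.2   54.3] 15.5 [[-0.275, -0.961, 0.001], [-0.961, 0.275, -0.003], [0.002, -0.002, -1.0]]
top 450 [[-10.0, -79.4, -11.2], [15.1, 94.5, 20.0]]
-80 x [-9.5  8. ] z 64.6
-72 x [-9.6  9.3] z 68.2
-64 x [-9.7  9.1] z 68.4
-56 x [-9.6  9. ] z 68.3
-48 x [-9.5  9.3] z 67.8
-40 x [-9.6  9.1] z 68.0
-32 x [-8.5 14.6] z 69.6
64 x [ 4.8 10.9] z 69.1
72 x [ 2.5 10.2] z 67.6
80 x [-2.3 10.5] z 63.7
88 x [-5.9 10.4] z 58.7
side 553 [[-20.6, -82.4, -12.2], [21.3, 87.2, 29.4]]
-88 x [-8.6  3.3] z 61.8
-80 x [-9.1  7.2] z 66.4
-72 x [-11.2   8.5] z 68.0
-64 x [-11.    8.5] z 68.4
-56 x [-10.6   8.5] z 67.9
-48 x [-12.1   6.7] z 68.4
-40 x [-10.7  10.9] z 68.0
-32 x [-14.   12.4] z 72.4
-24 x [-13.6  13.2] z 71.9
-16 x [-13.   13.9] z 72.4
-8 x [-13.    8.1] z 72.2
0 x [-12.9   8.3] z 72.0
8 x [-14.5   3.7] z 72.3
16 x [-13.6   2.1] z 72.6
wrist 14785 [[-19.8, -79.4, -4.5], [21.1, 38.9, 30.7]]
-88 x [-6.1  7.6] z 60.1
-80 x [-8.3  9.4] z 64.5
-72 x [-9.  10.1] z 67.6
-64 x [-9.  10.2] z 67.7
-56 x [-8.9 10.3] z 67.7
-48 x [-8.9 10.4] z 67.7
-40 x [-8.8 10.3] z 67.8
-32 x [-12.7  14.2] z 71.1
-24 x [-13.3  14.3] z 71.8
-16 x [-14.5  14.4] z 71.8
-8 x [-14.5  14.3] z 71.9
0 x [-14.5  14.2] z 71.9
8 x [-13.7  14.3] z 71.9
16 x [-13.   14.2] z 71.9
24 x [-13.   14.5] z 71.8
32 x [-8.3 10.8] z 68.0
40 x [-3.2  6.6] z 67.8
```

```bash
python3 - <<'E'
from h import *
for n in("top","side"):
    P=np.load(n+"0.npz")["P"]*1000
    for z0,z1 in((15,60),(60,110),(110,270)):
        g=P[(P[...,0]>560)&(P[...,0]<740)&(P[...,1]>150)&(P[...,1]<330)&(P[...,2]>z0)&(P[...,2]<z1)]
        if len(g)>10:
            S=w2s(g);print(n,z0,len(g),np.round(np.percentile(g,[1,99],axis=0)[:,:2],0).tolist(),"spl",np.round(np.percentile(S,[1,99],axis=0)[:,:2],0).tolist())
plan([-80,144,50],ori(180),3,-1)
print();plan([0.3,143,49],ori(180),1,-1)
E
```

```text
top 15 285 [[640.0, 152.0], [737.0, 257.0]] spl [[-20.0, 234.0], [102.0, 309.0]]
top 60 519 [[642.0, 152.0], [737.0, 271.0]] spl [[-18.0, 234.0], [102.0, 327.0]]
top 110 2251 [[627.0, 156.0], [738.0, 280.0]] spl [[-37.0, 238.0], [101.0, 331.0]]
side 15 571 [[637.0, 152.0], [734.0, 254.0]] spl [[-21.0, 233.0], [99.0, 306.0]]
side 60 669 [[639.0, 152.0], [734.0, 252.0]] spl [[-18.0, 233.0], [99.0, 307.0]]
side 110 1681 [[625.0, 154.0], [734.0, 274.0]] spl [[-37.0, 236.0], [99.0, 326.0]]
tcp splitter [-124.3  161.5   54.2] t 15.65 q6 -65.5 move [ 37.9 -28.7  -4.2]
[-1, 5.7, -14.8, 1.4, -0.001, -0.001, -0.002]
[-1, 5.8, -14.8, 1.4, -0.001, -0.001, -0.002]
[-1, 5.8, -14.8, 1.4, -0.001, -0.001, -0.002]

tcp splitter [-124.3  161.5   54.2] t 15.65 q6 -65.5 move [115.  -51.3  -5.2]
[-1, 17.8, -124.6, 5.5, -0.002, -0.002, -0.005]
```

```bash
python3 - <<'E'
from h import *
for n in("top","side"):
    S=w2s(np.load(n+"0.npz")["P"]*1000)
    for x0 in(-45,-25,-12,0,12,25):
        g=S[(S[...,0]>x0)&(S[...,0]<x0+12)&(S[...,1]>200)&(S[...,1]<340)&(S[...,2]>20)&(S[...,2]<75)]
        if len(g)>5: print(n,x0,np.round(np.percentile(g[:,1],[1,50]),1))
E
```

```text
top -25 [299.  305.1]
top -12 [289.6 293.6]
top 0 [284.7 287.3]
top 12 [281.4 282.8]
top 25 [278.1 279.8]
side -25 [294.9 301.5]
side -12 [284.4 291.5]
side 0 [279.4 284.6]
side 12 [276.  281.2]
side 25 [274.1 277.7]
```

Call:
servo_tool:
  increments:
    - [[-1,6,-12,1,0,0,-0.002],[-1,8,-25,1.5,0,0,-0.002],[-1,4,-30,1.5,0,0,0],[-1,0,-28,1.5,0,0,0],[-1,0,-18,0,0,0,0],[-1,0,-11,0,0,0,0],[-1,0,0,0,0,0,0],[-1,0,0,0,0,0,0]]

```text
t: 16.45
position: [0.6135, 0.0917, 0.0484]
orientation: [[-0.269, -0.963, -0.0], [-0.963, 0.269, -0.002], [0.002, -0.0, -1.0]]
wrist_force: [-0.1, -0.7, -4.3]
finger_gap: 0.0291
grip_force: 60.4
```

```bash
python3 chg.py top wrist | grep -v "^[0-9]"; python3 - <<'E'
from h import *
plan([0.3,143,49],ori(180),1,-1)
i,P,K,C=cam("wrist");P=P*1000;S=w2s(P)
g=S[(abs(S[...,0])<32)&(S[...,1]<60)&(S[...,1]>-40)&(abs(S[...,2]-82)<5)];print(np.median(g[:,2]))
for a in(0,10,20,30,40):
    h=g[(g[:,1]>a)&(g[:,1]<a+8)]
    if len(h):print(a,np.round(np.percentile(h[:,0],[1,50,99]),1))
E
```

```text
tcp [ -0.3 143.1  48.4] 16.45 [[-0.269, -0.963, -0.0], [-0.963, 0.269, -0.002], [0.002, -0.0, -1.0]]
top 309 [[-20.3, -109.4, 6.1], [21.1, -32.9, 31.9]]
-104 x [-13.7  12.3] z 79.8
-96 x [-14.5  14.7] z 79.7
-80 x [-8.7  9. ] z 58.9
-72 x [-9.   9.1] z 61.6
-64 x [-9.3  9.3] z 62.4
-56 x [-9.6  9.5] z 61.7
-48 x [-9.3  9.5] z 62.8
-40 x [-9.1  9.4] z 62.2
wrist 16744 [[-21.0, -108.7, -7.3], [21.2, 38.6, 32.0]]
-104 x [-14.8  14.2] z 80.1
-96 x [-14.1  14.4] z 80.0
-88 x [-14.2  14.5] z 79.0
-80 x [-8.4  9.4] z 58.7
-72 x [-9.1 10. ] z 61.8
-64 x [-9.1 10.1] z 61.9
-56 x [-9.1 10.1] z 61.8
-48 x [-8.9 10.2] z 61.9
-40 x [-9.  10.1] z 61.9
-32 x [-13.  14.] z 65.2
-24 x [-13.7  14.3] z 65.9
-16 x [-14.6  14.2] z 66.0
-8 x [-14.4  14.3] z 66.0
tcp splitter [ -1.1 143.3  48.5] t 16.55 q6 -72.0 move [ 1.3 -0.7  0.5]
[-1, 0.3, -1.4, -0.5, -0.0, -0.002, 0.0]
81.18187384318136
30 [-23.3   0.7  24.9]
40 [-23.1   1.   24.9]
```

Call:
servo_tool:
  increments:
    - [[-1,3,-1.3,-0.3,0,0,0],[-1,5,0,0,0,0,0],[-1,5,0,0,0,0,0],[-1,5,0,0,0,0,0],[-1,5,0,0,0,0,0],[-1,0,0,0,0,0,0]]

```text
t: 17.2
position: [0.6085, 0.0687, 0.0492]
orientation: [[-0.27, -0.963, 0.001], [-0.963, 0.27, -0.003], [0.002, -0.001, -1.0]]
wrist_force: [-0.8, 0.4, -3.4]
finger_gap: 0.0292
grip_force: 60.4
```

```bash
python3 - <<'E'
from h import *
plan([0.3,143,49],ori(180),1,-1);s=state();print(s["wrist_force"],s["wrist_torque"])
E
```

```text
tcp splitter [  1.  119.6  49.2] t 17.2 q6 -74.1 move [ 5.6 22.7 -0.2]
[-1, -23.4, 0.7, 0.1, -0.001, -0.002, -0.001]
[-0.77949539  0.38274676 -3.40767873] [-0.00208166  0.04418149  0.0195025 ]
```

Worn end is in the mouth without contact force; go on.

Call:
servo_tool:
  increments:
    - [[-1,5,0.2,0,0,0,0],[-1,6,0.2,0,0,0,0],[-1,6,0,0,0,0,0],[-1,6,0,0,0,0,0],[-1,5,0,0,0,0,0],[-1,3,0,0,0,0,0],[-1,0,0,0,0,0,0]]

```text
t: 17.9
position: [0.5999, 0.0394, 0.0493]
orientation: [[-0.269, -0.963, 0.001], [-0.963, 0.269, -0.002], [0.002, -0.001, -1.0]]
wrist_force: [0.9, -0.1, -3.8]
finger_gap: 0.0292
grip_force: 60.4
```

```bash
python3 - <<'E'
from h import *
plan([0.3,83,49],ori(180),1,-1)
E
```

```text
tcp splitter [ 0.6 89.  49.3] t 17.9 q6 -76.9 move [-1.9 -5.7 -0.3]
[-1, 6.0, 0.3, 0.3, -0.001, -0.002, -0.0]
```

Call:
servo_tool:
  increments:
    - [[-1,2,0,0,0,0,0],[-1,2,0,0,0,0,0],[-1,1.5,0,0,0,0,0],[-1,1.5,0,0,0,0,0],[-1,0,0,0,0,0,0]]

```text
t: 18.4
position: [0.5985, 0.0346, 0.0494]
orientation: [[-0.268, -0.963, 0.002], [-0.963, 0.268, 0.001], [-0.001, -0.002, -1.0]]
wrist_force: [2.4, 3.9, -4.8]
finger_gap: 0.029
grip_force: 60.4
```

```bash
python3 - <<'E'
from h import *
plan([0.3,83,49],ori(180),1,-1);print(np.round(state()["wrist_force"],1))
E
```

```text
tcp splitter [ 0.6 84.  49.4] t 18.4 q6 -77.6 move [-0.5 -0.9 -0.4]
[-1, 1.0, 0.3, 0.4, -0.002, 0.001, 0.001]
[ 2.4  3.9 -4.8]
```

Call:
servo_tool:
  increments:
    - [[-1,1.5,0,0.5,0,0,0],[-1,1.5,0,0.5,0,0,0],[-1,1,0,0.3,0,0,0],[-1,0,0,0,0,0,0],[-1,0,0,0,0,0,0]]

```text
t: 18.9
position: [0.5985, 0.0346, 0.0495]
orientation: [[-0.265, -0.964, 0.005], [-0.964, 0.265, 0.008], [-0.009, -0.002, -1.0]]
wrist_force: [1.5, 12.8, -0.6]
finger_gap: 0.0294
grip_force: 60.9
```

```bash
python3 - <<'E'
from h import *
plan([0.3,83,49],ori(180),1,-1);print(np.round(state()["wrist_force"],1))
E
```

```text
tcp splitter [ 0.5 84.  49.5] t 18.9 q6 -77.9 move [-0.5 -0.9 -0.5]
[-1, 1.0, 0.2, 0.5, -0.002, 0.009, 0.004]
[ 1.5 12.8 -0.6]
```

Call:
servo_tool:
  increments:
    - [[0.4,0,0,0,0,0,0],[0.4,0,0,0,0,0,0],[0.4,0,0,0,0,0,0],[0.4,0,0,-6,0,0,0],[0.4,0,0,-25,0,0,0],[0.4,0,0,-30,0,0,0],[0.4,0,0,-25,0,0,0],[0.4,0,0,0,0,0,0]]

```text
t: 19.7
position: [0.6003, 0.0287, 0.1399]
orientation: [[-0.269, -0.963, 0.011], [-0.963, 0.269, -0.004], [0.001, -0.011, -1.0]]
wrist_force: [0.7, 1.0, 0.2]
finger_gap: 0.0597
grip_force: 0.0
```

```bash
python3 chm.py top side; python3 - <<'E'
from h import *
i,P,K,C=cam("wrist");S=w2s(P*1000)
q=S[(S[...,0]<-57)&(S[...,0]>-72)&(abs(S[...,1]+32)<28)&(S[...,2]>50)&(S[...,2]<80)]
if len(q):print("flange",np.round(np.percentile(q,[1,99],axis=0),1))
q=S[(S[...,0]<-40)&(S[...,0]>-56)&(abs(S[...,1]+32)<12)&(S[...,2]>42)&(S[...,2]<80)]
if len(q):print("neck",np.round(np.percentile(q,[1,99],axis=0),1))
q=S[(S[...,0]<-75)&(S[...,0]>-95)&(abs(S[...,1]+32)<28)&(S[...,2]>42)&(S[...,2]<80)]
if len(q):print("button",np.round(np.percentile(q,[1,99],axis=0),1))
plan([-68.5,-31.7,120],ori(180),6,-.06)
E
```

```text
flange [[-67.9 -53.6  50.2]
 [-57.8 -10.2  68.7]]
neck [[-55.9 -37.5  46.2]
 [-40.3 -26.   52.7]]
button [[-82.6 -49.1  46. ]
 [-75.1 -14.1  62. ]]
tcp splitter [  1.3  78.5 135.2] t 19.8 q6 -77.9 move [-96.9 -87.3 -15.2]
[-0.06, 18.4, 11.6, 2.5, -0.001, -0.0, -0.0]
[-0.06, 18.4, 11.6, 2.5, -0.001, -0.0, -0.0]
[-0.06, 18.4, 11.6, 2.5, -0.001, -0.0, -0.0]
[-0.06, 18.4, 11.6, 2.6, -0.001, -0.0, -0.0]
[-0.06, 18.4, 11.6, 2.6, -0.001, -0.0, -0.0]
[-0.06, 18.4, 11.6, 2.6, -0.001, -0.0, -0.0]Traceback (most recent call last):
  File "chm.py", line 6, in <module>
    print(n,len(q),np.round(np.percentile(q,[1,99],axis=0),1).tolist())
                            ~~~~~~~~~~~~~^^^^^^^^^^^^^^^^^
    return _quantile_unchecked(
        a, q, axis, out, overwrite_input, method, keepdims, weights)
    return _ureduce(a,
                    func=_quantile_ureduce_func,
    ...<5 lines>...
                    overwrite_input=overwrite_input,
                    method=method)
    r = func(a, **kwargs)
    result = _quantile(arr,
                       quantiles=q,
    ...<2 lines>...
                       out=out,
                       weights=wgt)
    slices_having_nans = np.isnan(arr[-1, ...])
                                  ~~~^^^^^^^^^
IndexError: index -1 is out of bounds for axis 0 with size 0
```

Call:
servo_tool:
  increments:
    - [[-0.06,10,7,0,0,0,0],[-0.06,20,13,2,0,0,0],[-0.06,25,15,4,0,0,0],[-0.06,25,15,5,0,0,0],[-0.06,20,13,6,0,0,0],[-0.06,10,7,10,0,0,0],[-0.06,0,0,5,0,0,0],[-0.06,0,0,0,0,0,0]]

```text
t: 20.6
position: [0.4982, -0.0575, 0.1]
orientation: [[-0.269, -0.963, -0.003], [-0.963, 0.269, -0.001], [0.002, 0.003, -1.0]]
wrist_force: [0.4, 0.6, 0.0]
finger_gap: 0.0401
grip_force: 0.0
```

```bash
python3 chm.py top side;  python3 - <<'E'
from h import *
plan([-68.5,-31.8,66.5],ori(180),4,-.06)
E
```

```text
top 800 [[-14.0, 56.8, 39.9], [14.8, 177.8, 66.4]]
56 x [-12.9  13.6] z 64.5
64 x [-13.7  14.2] z 63.6
72 x [-12.9  14.7] z 62.8
80 x [-13.6  14.4] z 62.4
88 x [-13.4  14.1] z 61.7
96 x [-13.7  14.4] z 60.4
104 x [-13.2  13.6] z 60.6
112 x [-13.9  14.1] z 58.6
120 x [-9.2  9.6] z 55.1
128 x [-8.9  9.8] z 55.0
136 x [-9.2  9.1] z 53.9
144 x [-9.5  9.4] z 53.6
152 x [-9.2  9.5] z 53.0
160 x [-9.5  8.9] z 49.6
168 x [-9.2  9.5] z 44.3
176 x [-9.7  8.7] z 40.4
side 235 [[-15.1, 76.2, 39.5], [13.7, 170.1, 64.8]]
72 x [-13.9  11.2] z 63.0
80 x [-14.4  13.1] z 61.6
88 x [-14.4  12.7] z 61.8
96 x [-14.3  12.2] z 60.9
104 x [-15.1  11.9] z 60.0
112 x [-7.4 12.2] z 58.0
120 x [-10.6   8.8] z 54.4
128 x [-10.8   8.1] z 53.9
136 x [-10.3   7.9] z 53.4
144 x [-11.5   8.3] z 52.7
tcp splitter [-69.7 -31.  101.6] t 20.7 q6 -88.6 move [  0.9  -1.  -35.1]
[-0.06, 0.2, -0.3, 8.8, -0.0, -0.0, 0.0]
[-0.06, 0.2, -0.3, 8.8, -0.0, -0.0, 0.0]
[-0.06, 0.2, -0.3, 8.8, -0.0, -0.0, 0.0]
[-0.06, 0.2, -0.3, 8.8, -0.0, -0.0, 0.0]
```

Call:
servo_tool:
  increments:
    - [[-0.06,0.2,-0.3,9,0,0,0],[-0.06,0.2,-0.3,9,0,0,0],[-0.06,0.2,-0.3,9,0,0,0],[-0.06,0.2,-0.3,8,0,0,0],[-0.06,0,0,0,0,0,0],[-0.06,0,0,0,0,0,0]]

```text
t: 21.3
position: [0.5007, -0.0588, 0.0666]
orientation: [[-0.269, -0.963, -0.0], [-0.963, 0.269, -0.002], [0.002, -0.0, -1.0]]
wrist_force: [0.3, 0.4, -0.4]
finger_gap: 0.0401
grip_force: 0.0
```

```bash
python3 - <<'E'
from h import *
plan([-68.3,-31.8,66.5],ori(180),1,-1)
E
```

```text
tcp splitter [-68.6 -32.2  66.6] t 21.3 q6 -88.7 move [ 0.4  0.3 -0.1]
[-1, -0.4, -0.3, 0.1, -0.0, -0.002, 0.0]
```

Close and draw a little.

Call:
servo_tool:
  increments:
    - [[-1,0,0,0,0,0,0],[-1,0,0,0,0,0,0],[-1,0,0,0,0,0,0],[-1,0,0,0,0,0,0],[-1,0,0,0,0,0,0]]

```text
t: 21.8
position: [0.4995, -0.0584, 0.0673]
orientation: [[-0.269, -0.963, -0.002], [-0.963, 0.269, -0.002], [0.002, 0.002, -1.0]]
wrist_force: [-5.6, 0.7, 4.5]
finger_gap: 0.0132
grip_force: 59.0
```

Call:
servo_tool:
  increments:
    - [[-1,0,3,0,0,0,0],[-1,0,6,0,0,0,0],[-1,0,6,0,0,0,0],[-1,0,0,0,0,0,0],[-1,0,0,0,0,0,0]]

```text
t: 22.3
position: [0.4862, -0.0548, 0.0666]
orientation: [[-0.269, -0.963, 0.0], [-0.963, 0.269, -0.002], [0.002, -0.001, -1.0]]
wrist_force: [0.2, -0.8, -2.4]
finger_gap: 0.0132
grip_force: 59.3
```

```bash
python3 pinm.py top side
```

```text
tcp splitter [-83.6 -32.3  66.6] t 22.3 q6 -88.6 move [32.3 59.4 -0.1]
[-1, -65.9, -15.2, -0.0, 0.003, -0.001, -3.141]
top 16
36 y [-24.  -21.7] z [51.6 53.9]
42 y [-26.8 -21.3] z [41.5 57.6]
48 y [-27.3 -26. ] z [45.8 50.4]
side 125
12 y [-41.3 -31.3] z [41.  51.6]
18 y [-39.9 -30.6] z [43.  51.4]
24 y [-40.6 -30. ] z [44.1 51.9]
30 y [-40.7 -33.3] z [45.3 51.8]
36 y [-45.1 -31.3] z [39.8 57.9]
42 y [-43.5 -25.5] z [37.7 55.9]
48 y [-40.8 -31.5] z [46.3 54.3]
```

Drawing freely; pull out the rest (70 mm).

Call:
servo_tool:
  increments:
    - [[-1,0,8,0,0,0,0],[-1,0,12,0,0,0,0],[-1,0,12,0,0,0,0],[-1,0,12,0,0,0,0],[-1,0,12,0,0,0,0],[-1,0,10,0,0,0,0],[-1,0,4,0,0,0,0],[-1,0,0,0,0,0,0]]

```text
t: 23.2
position: [0.4189, -0.0359, 0.0672]
orientation: [[-0.268, -0.963, 0.001], [-0.963, 0.268, -0.003], [0.002, -0.002, -1.0]]
wrist_force: [0.1, 0.2, -0.8]
finger_gap: 0.0135
grip_force: 58.1
```

```bash
python3 pinm.py top wrist; python3 - <<'E'
from h import *
plan([-154,32.7,73],ori(180)@Ro.from_rotvec([-.115,0,0]).as_matrix(),5,-1)
E
```

```text
tcp splitter [-153.5  -32.2   67.2] t 23.2 q6 -88.4 move [99.6 40.5 -0.7]
[-1, -65.8, -85.1, 0.7, 0.003, -0.003, -3.141]
top 174
36 y [-24.9 -21. ] z [51.  58.7]
42 y [-26.1 -20.3] z [49.2 55.7]
48 y [-28.1 -26.1] z [49.2 55.3]
54 y [-37.3 -25.9] z [49.9 57. ]
60 y [-37.3 -25.7] z [50.1 57.3]
66 y [-37.  -25.7] z [52.7 60.4]
72 y [-36.8 -25.9] z [53.4 60.8]
78 y [-37.6 -25.8] z [52.8 60.9]
84 y [-36.4 -25.7] z [57.  60.7]
90 y [-37.  -25.7] z [54.6 60.5]
96 y [-37.5 -26.1] z [55.  61.7]
102 y [-35.4 -25.6] z [58.  61.6]
108 y [-33.7 -29.5] z [58.  60.4]
wrist 3677
12 y [-43.2 -32.8] z [29.7 61.1]
18 y [-38.8 -29.3] z [43.2 52.1]
24 y [-38.4 -27.3] z [43.2 52.8]
30 y [-38.9 -27.1] z [44.3 53.6]
36 y [-43.2 -21.5] z [39.8 59. ]
42 y [-43.5 -21.8] z [44.  59.1]
48 y [-38.4 -26.6] z [47.2 55.6]
54 y [-38.6 -26.6] z [46.8 56.5]
60 y [-38.5 -27.2] z [47.6 57.2]
66 y [-38.6 -27.3] z [50.  58.2]
72 y [-38.3 -26.8] z [48.6 58.9]
78 y [-38.5 -26.9] z [50.8 59.7]
84 y [-38.4 -26.9] z [50.7 60.3]
90 y [-38.5 -27. ] z [52.3 61.2]
96 y [-38.6 -26.7] z [53.5 61.8]
102 y [-38.2 -26.9] z [53.4 61.8]
108 y [-36.4 -29.5] z [57.2 61.2]
tcp splitter [-152.7  -32.3   67.3] t 23.3 q6 -88.4 move [16.2 62.9  5.7]
[-1, -13.0, 0.3, -1.2, -0.024, -0.0, 0.0]
[-1, -13.0, 0.3, -1.2, -0.024, -0.0, 0.0]
[-1, -13.0, 0.3, -1.1, -0.024, -0.0, 0.0]
[-1, -13.0, 0.3, -1.1, -0.024, -0.0, 0.0]
[-1, -13.0, 0.4, -1.1, -0.024, -0.0, 0.0]
```

Call:
servo_tool:
  increments:
    - [[-1,-8,0.3,-1.2,-0.023,0,0],[-1,-16,0.3,-1.2,-0.023,0,0],[-1,-18,0.3,-1.2,-0.023,0,0],[-1,-15,0.3,-1.2,-0.023,0,0],[-1,-8.5,0.3,-1.2,-0.023,0,0],[-1,0,0,0,0,0,0],[-1,0,0,0,0,0,0],[-1,0,0,0,0,0,0]]

```text
t: 24.1
position: [0.4355, 0.0271, 0.0728]
orientation: [[-0.269, -0.957, -0.11], [-0.963, 0.267, 0.028], [0.002, 0.114, -0.994]]
wrist_force: [0.0, -0.9, -2.2]
finger_gap: 0.0131
grip_force: 58.2
```

```bash
python3 pinm.py top wrist; python3 - <<'E'
from h import *
i,P,K,C=cam("wrist");S=w2s(P*1000)
g=S[(abs(S[...,0])<30)&(abs(S[...,1])<60)&(abs(S[...,2]-82)<5)];print(len(g),np.median(g[:,2]),np.percentile(g,[1,99],axis=0))
E
```

```text
tcp splitter [-154.5   33.    72.8] t 24.1 q6 -80.4 move [ 83.  -22.6  -6.3]
[-1, -0.6, -86.1, -3.5, -0.004, -0.179, 3.136]
top 137
66 y [27.6 39.5] z [48.6 58.1]
72 y [28.3 39.3] z [50.6 56.4]
78 y [28.1 39. ] z [49.7 57.9]
84 y [27.5 39.5] z [46.9 57.1]
90 y [28.  39.2] z [50. 58.]
96 y [27.6 39.4] z [48.2 57.1]
102 y [28.3 38.9] z [49.4 58.1]
wrist 3670
12 y [26.5 32.4] z [47.2 54.7]
18 y [26.5 37.2] z [46.8 55.2]
24 y [26.6 38.1] z [46.7 55.4]
30 y [26.7 37.7] z [46.3 55.4]
36 y [21.9 43.3] z [40.  60.2]
42 y [21.5 42.2] z [43.8 59.8]
48 y [26.8 38.1] z [45.9 55.7]
54 y [26.7 38. ] z [46.4 55.8]
60 y [26.8 38.3] z [45.8 55.8]
66 y [26.8 38.3] z [46.6 55.8]
72 y [26.7 38.1] z [46.3 55.8]
78 y [26.8 38.2] z [46.5 55.9]
84 y [26.8 38.5] z [47.5 56.1]
90 y [26.5 38.3] z [46.2 56.3]
96 y [26.4 38.5] z [47.  56.5]
102 y [26.9 37.5] z [48.4 56.1]
108 y [29.1 34.3] z [50.  53.9]
4888 80.86108251481605 [[-24.82613234 -18.18996393  77.23389456]
 [ -5.19501378  53.64545415  82.56223235]]
```

Call:
servo_tool:
  increments:
    - [[-1,0,-4,-0.2,0,0,0],[-1,0,-6,-0.6,0,0,0],[-1,0,-6,-0.7,0,0,0],[-1,0,-6,-0.7,0,0,0],[-1,0,-6,-0.7,0,0,0],[-1,0,-4,-0.5,0,0,0],[-1,0,0,0,0,0,0]]

```text
t: 24.95
position: [0.4672, 0.0185, 0.0726]
orientation: [[-0.269, -0.957, -0.109], [-0.963, 0.267, 0.028], [0.002, 0.113, -0.994]]
wrist_force: [0.2, -0.8, -1.4]
finger_gap: 0.0133
grip_force: 58.2
```

Call:
servo_tool:
  increments:
    - [[-1,0,-4,-0.5,0,0,0],[-1,0,-4,-0.5,0,0,0],[-1,0,-4,-0.5,0,0,0],[-1,0,-4,-0.5,0,0,0],[-1,0,-4,-0.5,0,0,0],[-1,0,0,0,0,0,0]]

```text
t: 25.55
position: [0.4866, 0.0131, 0.0729]
orientation: [[-0.269, -0.957, -0.109], [-0.963, 0.267, 0.028], [0.002, 0.113, -0.994]]
wrist_force: [0.7, -0.1, -1.7]
finger_gap: 0.013
grip_force: 58.2
```

```bash
python3 pinm.py
```

```text
tcp splitter [-101.5   33.2   72.9] t 25.55 q6 -81.3 move [31.9 -8.5 -6.4]
[-1, -0.4, -33.5, 2.7, 0.003, 0.177, -3.137]
```

Call:
servo_tool:
  increments:
    - [[-1,0,-4,-0.5,0,0,0],[-1,0,-4,-0.4,0,0,0],[-1,0,-4,-0.4,0,0,0],[-1,0,-4,-0.4,0,0,0],[-1,0,0,0,0,0,0]]

```text
t: 26.05
position: [0.5021, 0.0088, 0.0728]
orientation: [[-0.269, -0.957, -0.109], [-0.963, 0.267, 0.028], [0.002, 0.113, -0.994]]
wrist_force: [-0.4, -0.2, -1.3]
finger_gap: 0.0131
grip_force: 58.2
```

Call:
servo_tool:
  increments:
    - [[-1,0,-4,-0.4,0,0,0],[-1,0,-4,-0.4,0,0,0],[-1,0,-4,-0.4,0,0,0],[-1,0,-2,-0.2,0,0,0],[-1,0,0,0,0,0,0]]

```text
t: 26.55
position: [0.5153, 0.0051, 0.0726]
orientation: [[-0.269, -0.957, -0.11], [-0.963, 0.267, 0.028], [0.002, 0.113, -0.994]]
wrist_force: [-0.3, 0.5, -2.2]
finger_gap: 0.0134
grip_force: 58.3
```

```bash
python3 pinm.py side
```

```text
tcp splitter [-71.6  33.2  72.6] t 26.55 q6 -81.8 move [ 3.1 -0.5 -6.1]
[-1, -0.4, -3.8, 5.7, 0.003, 0.178, -3.136]
side 65
12 y [25.1 36.6] z [45.  56.2]
18 y [24.9 37.4] z [44.6 54.5]
24 y [23.5 34.1] z [47.8 55. ]
30 y [24.4 35.9] z [46.6 59.1]
36 y [22.2 34.5] z [52.9 61. ]
```

Now to the shoulder, slowly.

Call:
servo_tool:
  increments:
    - [[-1,0,-2,-0.2,0,0,0],[-1,0,-1.5,-0.2,0,0,0],[-1,0,-1,-0.1,0,0,0],[-1,0,-1,-0.1,0,0,0],[-1,0,-1,-0.1,0,0,0],[-1,0,0,0,0,0,0]]

```text
t: 27.2
position: [0.5198, 0.0039, 0.0723]
orientation: [[-0.269, -0.957, -0.113], [-0.963, 0.267, 0.029], [0.002, 0.117, -0.993]]
wrist_force: [-4.4, 1.9, 0.8]
finger_gap: 0.013
grip_force: 58.2
```

```bash
python3 pinm.py
```

```text
tcp splitter [-67.   33.3  72.3] t 27.2 q6 -81.9 move [-1.4  0.7 -5.8]
[-1, -0.3, 0.8, 5.9, 0.003, 0.184, -3.136]
```

Call:
servo_tool:
  increments:
    - [[-1,0,-1.5,-0.2,0,0,0],[-1,0,0,0,0,0,0],[-0.2,0,0,0,0,0,0],[-0.2,0,0,0,0,0,0],[-0.2,0,0,0,0,0,0],[-0.2,0,1.5,0,0,0,0],[-0.2,0,1,-5,0,0,0],[-0.2,0,0,-12,0,0,0]]

```text
t: 28.0
position: [0.5216, 0.0033, 0.0895]
orientation: [[-0.269, -0.957, -0.111], [-0.963, 0.267, 0.029], [0.002, 0.115, -0.993]]
wrist_force: [-0.3, 0.3, -0.1]
finger_gap: 0.0339
grip_force: 0.0
```

Call:
servo_tool:
  increments:
    - [[-0.2,0,0,-25,0,0,0],[-0.2,0,0,-30,0,0,0],[-0.2,0,20,-35,0,0,0],[-0.2,0,40,-30,0,0,0],[-0.2,0,45,0,0,0,0],[-0.2,0,40,0,0,0,0],[-0.2,0,0,0,0,0,0],[-0.2,0,0,0,0,0,0]]

```text
t: 28.8
position: [0.3971, 0.0386, 0.2269]
orientation: [[-0.268, -0.958, -0.106], [-0.963, 0.267, 0.028], [0.001, 0.109, -0.994]]
wrist_force: [0.5, -0.2, -0.1]
finger_gap: 0.0338
grip_force: 0.0
```

```bash
python3 chm.py top | tail -19; python3 - <<'E'
from h import *
for n in("top","side"):
    i,P,K,C=cam(n);S=w2s(P*1000)
    q=S[(S[...,0]<-40)&(S[...,0]>-100)&(abs(S[...,1]-33)<30)&(S[...,2]>30)&(S[...,2]<80)]
    print(n,"head",np.round(np.percentile(q,[1,99],axis=0),1).tolist())
    for a in range(-90,-56,2):
        g=q[(q[:,0]>=a)&(q[:,0]<a+2)]
        if len(g)>2:print(a,np.round([g[:,1].min(),g[:,1].max(),g[:,2].max()],1))
    red=(i[...,0].astype(int)>150)&(i[...,1]<60)
    q=P[red&(P[...,2]>.035)&(P[...,2]<.06)&(P[...,0]<.9)&(P[...,1]>-.2)]*1000;print("cap",cv2.minAreaRect(q[:,:2].astype(np.float32)))
    z=np.load(n+"0.npz");D=np.linalg.norm(z["i"].astype(int)-i,axis=2)>60
    print("changed px",cv2.connectedComponentsWithStats(cv2.morphologyEx(D.astype(np.uint8),cv2.MORPH_OPEN,np.ones((3,3))))[2][1:].tolist())
    if n=="side": save(cv2.resize(i[120:320,220:420],None,fx=3,fy=3,interpolation=cv2.INTER_CUBIC),"end.png")
print(state()["t"])
E
```

```text
top 797 [[-14.0, 56.7, 40.0], [14.8, 177.7, 66.5]]
56 x [-13.5  14.9] z 64.2
64 x [-13.7  14.4] z 63.3
72 x [-13.4  13.4] z 63.0
80 x [-13.2  14.5] z 62.5
88 x [-12.9  14.7] z 61.7
96 x [-13.7  13.9] z 61.1
104 x [-13.9  14.7] z 60.1
112 x [-12.9  14.1] z 59.7
120 x [-9.2  9.6] z 56.1
128 x [-8.9  9.4] z 55.4
136 x [-9.2  9.1] z 54.2
144 x [-9.4  9.8] z 53.6
152 x [-9.2  9.6] z 51.7
160 x [-8.9  8.9] z 50.0
168 x [-8.7  9.2] z 44.1
176 x [-8.9  8.7] z 40.1
top head [[-83.0, 12.7, 34.4], [-41.3, 56.3, 69.9]]
-84 [19.9 48.2 63.7]
-82 [17.9 50.5 63.5]
-80 [16.  51.  63.4]
-78 [16.8 51.5 62.8]
-76 [17.4 50.3 62.6]
-74 [19.5 50.6 53.5]
-72 [27.  41.2 53.5]
-70 [22.3 50.3 68. ]
-68 [14.7 56.8 69.7]
-66 [12.5 57.2 70.7]
-64 [10.6 57.7 70.4]
-62 [11.4 56.3 65.2]
-60 [15.  50.4 52.3]
-58 [28.9 39.3 53.7]
cap ((743.3592529296875, 22.387859344482422), (66.409423828125, 63.81047439575195), 0.5935326218605042)
changed px [[245, 178, 66, 157, 6809], [371, 279, 184, 57, 5289], [271, 306, 71, 41, 1095], [255, 353, 9, 19, 111], [349, 353, 19, 47, 410], [254, 372, 3, 4, 12]]
side head [[-84.7, 8.6, 32
[... 373 characters left out ...]
75317382812, 62.88133239746094), 54.9840202331543)
changed px [[180, 0, 12, 2, 24], [200, 6, 25, 11, 226], [212, 17, 16, 17, 118], [197, 22, 3, 3, 9], [189, 26, 22, 8, 101], [190, 55, 36, 9, 158], [193, 74, 32, 8, 148], [187, 91, 59, 56, 1253], [179, 114, 36, 23, 388], [93, 122, 20, 44, 339], [88, 127, 3, 3, 9], [32, 132, 18, 29, 290], [45, 133, 68, 55, 1875], [222, 149, 5, 7, 29], [214, 193, 109, 40, 2021], [322, 205, 26, 26, 503], [65, 207, 60, 20, 959], [281, 230, 9, 5, 40], [211, 232, 10, 4, 33], [110, 235, 5, 9, 35], [100, 248, 10, 10, 54], [82, 261, 10, 11, 71], [189, 274, 44, 126, 3126], [0, 362, 23, 38, 513], [227, 371, 16, 16, 174], [228, 394, 22, 6, 114], [220, 398, 4, 2, 8]]
28.95
```

View pics/end.png

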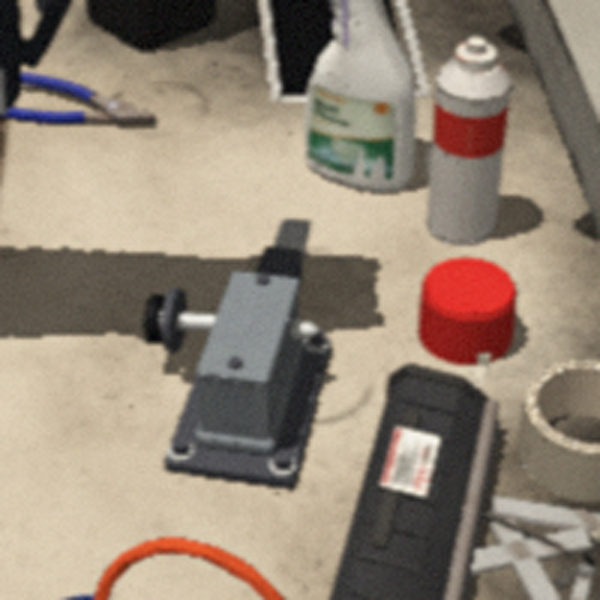

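The picture shows the pin seated, with its head at (165, 318) and its nose showing at (308, 328). The fresh end points out at (290, 235), and the surrounding items have not moved.

```bash
python3 -c "
from cell import *
print(job_done())"
```

```text
the job is handed in; nothing more can be done
None
```

The job is handed in: the chisel is turned end for end and seated home with its fresh edge out, and the pin is back in to its shoulder with the button sprung out. It took about 29 s; the cap measured within 1 mm of where it stood, and the can, spray bottle and cartridge look undisturbed in the last side picture.

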